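Put the dessert-cup maker away

TASK

Pack the dessert-cup maker away: nest all the steel cups that are out, upright, in one stack in the middle of the maker's plate. Then set the white cover over them and turn it on its seat until its lugs drop into the notches and it sits fully home, and after that slide the cover lock all the way in to its end stop. Do not knock the other kitchen things about.

Things in the scene. Friction and masses are not known exactly. Their poses are not given: they have to be found in the camera images.
- maker: flat black appliance base fixed to the worktop: 178 x 178 mm, 22 mm high, round plate on top; on its -y side an arm 90 mm wide and 32 mm high reaches to 208 mm from the centre and carries the lock, which slides along the maker's y axis. Origin on the worktop under the plate's centre
- plate (a point): centre of the top of the round steel plate, 48 mm above the worktop, axes as the maker. The plate is 111 mm across on top, chamfered to 118 mm; it stands 18 mm above the seat ring and centres the cover with 1.8 mm to spare all round. A thin dark ring 45 mm across marks the middle, where the lowest cup stands
- seat (a point): centre of the cover's seat, a flat black ring round the plate, 59 to 79 mm from the centre, top 30 mm above the worktop, with three notches 120 deg apart, 20 mm wide, 8 mm deep. The ring may stand at any angle, which no pose tells: turning the cover up to 120 deg either way finds the notches. Axes as the maker
- cover: white hollow cover, open below, 130 mm across, 137 mm high to the roof (131 mm inside, room for four nested cups), 250 to 420 g, 152 mm flange from 8 to 13 mm height (inside 122 mm). It stands on three lugs 14 mm wide, 8 mm deep, 69 mm from the axis, at 0, 120, 240 deg from its x axis. Origin on the axis at the lugs' underside, z up. Starts on the worktop, far left
- cover_grip (a point): centre of the top of the cover's black grip bar, 50 mm long (cover x), 16 mm thick (cover y), 137 to 171 mm above the cover's origin; axes as the cover. Resting unaligned on the seat ring this point is 201 mm above the worktop; fully home 193 mm. Its own weight drops the cover 8 mm once the lugs meet the notches, unless the gripper holds it up
- lock (a joint): travel of the cover lock, m: 0 drawn back, 0.038 at the end stop, growing towards the plate (+y of the maker). About 1.5 N of friction; it stays where it is left and starts at 0 to 0.012. Its steel bolt slides 2.5 mm above the flange of a cover that is home; a cover that has not dropped in blocks it
- lock_grip (a point): centre of the top of the lock's grip, an upright grey tab 16 mm thick along the maker's x axis, 24 mm long along its y axis, 34 mm high above the bolt, top 79.5 mm above the worktop; 163 mm from the plate's centre at joint 0, 125 mm at the end stop; axes as the maker
- cup1: steel dessert cup, upright, 70 g, 50 mm high, foot 35 mm across, body 52 mm across at 34 mm height, where a shoulder steps out to a straight rim band 60 mm outside, 55 mm inside, 34 to 50 mm high. Origin: centre of underside, z up. Nested, its shoulder rests on the lower cup's rim, 16 mm above that cup. Three or four like cups are present (None: absent), left of the maker
- cup2: as cup1
- cup3: as cup1
- cup4: as cup1
- mill: wooden pepper mill, 52 mm across, 120 mm high, to be left alone; origin under its centre
- mug: terracotta-coloured mug, 80 mm across, 85 mm high, to be left alone; origin under its centre
- sponge: yellow washing-up sponge, 100 x 65 x 30 mm, to be left alone; origin under its centre
- teaspoon: steel spoon, 150 mm long along its x axis, lying among the cups, to be left alone; origin under its middle
- sauce: yellow sauce bottle, 115 mm high, to be left alone; origin under its centre
- soap: amber soap bottle, 120 mm high, to be left alone; origin under its centre
- dish: blue bowl, 120 mm across and 35 mm high, to be left alone; origin under its centre

How it is judged:
On the way, in this order (a step that is already met when the one before it is completed fails the run):
1. all cups present are nested upright in one stack in the middle of the plate (horizontal distance between each of cup1, cup2, cup3, cup4 and plate below 0.01 m and angle between each of cup1, cup2, cup3, cup4's own z axis and vertical below 0.1 rad and z of cup1 in the frame of plate between -0.004 and 0.053 m and z of cup2 in the frame of plate between -0.004 and 0.053 m and z of cup3 in the frame of plate between -0.004 and 0.053 m and z of cup4 in the frame of plate between -0.004 and 0.053 m), for 0.2 s.
2. the cover has been turned until it dropped home on its seat (z of cover in the frame of plate below -0.023 m and horizontal distance between cover and plate below 0.005 m and angle between cover's own z axis and vertical below 0.04 rad), for 0.2 s.
3. the cover lock is at its end stop (value of joint lock above 0.0345 m), for 0.2 s.
At the end, for the whole second after the job is handed in: Every cup present is upright (0.1 rad) within 10 mm of the plate's axis, nested in one stack on the plate; the cover is level and home (origin 23 mm or more below the plate's top, within 5 mm of its axis) and at rest; the lock is within 3.5 mm of its end stop (all of step 1 and all of step 2 and value of joint lock above 0.0345 m and linear speed of cover below 0.02 m/s); the robot touches nothing.
It fails at once if another kitchen thing is pushed more than 4 cm or knocked over (distance of any of mill, mug, sponge, teaspoon, sauce, soap, dish from where it was at the start of the episode above 0.04 m or angle between any of mill, mug, sauce, soap, dish's own z axis and vertical above 0.7 rad).
It fails at once if the cover is tipped over (angle between cover's own z axis and vertical above 0.7 rad).
Of cup1, cup2, cup3, cup4 only 3 to 4 are there at a start; the rules pass over those that are not, and their reading is None.
At some moment in a run one of cover may be knocked a few centimetres aside while the robot is not near it.
It also fails if it takes over 210 s, if anything falls off the work surface, if the arm or the gripper's body presses on something with over 40 N, if the wrist force passes 120 N, or if a joint passes its speed limit or range.

ROBOT

A 6-joint arm with a two-finger parallel gripper is mounted at the origin on the work surface. World frame = base frame: x ahead of the robot, y to its left, z up, the work surface at z = 0. Lengths are in m, angles in rad, forces in N, time in s.
With the tool pointing down it reaches from about 0.325 to 0.775 m from the base axis. Payload 9.3 kg.
Tool frame: the origin (TCP) lies at the very end of the fingers, on their centre line; the grasp point (between the pads) lies 19 mm behind it (ctrl.pinch_z is the distance from the TCP to the grasp point, in m); z points along the fingers, y is the line along which they close (so a half turn about z gives the same grasp; the last joint's range is limited). The gripper opens to 85 mm and grips with 20 to 120 N. Pads are 22 mm wide; open, the fingers measure 114 mm over their backs; the gripper's body (76 mm by 85 mm) begins 54 mm behind the grasp point. The pads swing forward as they close: fully open they stand 13 mm farther back than shut.
Start: joints at [-1.47, 0.259, 0.021, 1.334, 0, 1.418], TCP at [0.138, -0.532, 0.231] pointing down, gripper open.
Joint ranges: [-3.04, 3.04], [-0.91, 1.82], [-1.04, 1.36], [-1.92, 1.95], [-1.52, 1.45], [-3.14, 3.14]. Speed limits (rad/s): [2.22, 2.22, 2.79, 3.14, 3.14, 3.14].

INTERFACE

Orientations are given as a rotation vector (axis times angle).
In Python, from workcell import ctrl, vision, ticket gives the robot as it stands (ctrl), with the cameras (vision) and the job (ticket).
- The arm moves only by the shell command python3 shift.py FILE [OPENING], which reads ROWS from the file FILE. ROWS is a JSON list of rows, 1 to 8 of them, each of 6 numbers: dx, dy, dz in shares of 0.3 m (1.0 is 0.3 m), then a rotation vector rx, ry, rz in fractions of the full range, 1 being pi rad; each row shifts and turns the commanded pose from where the row before left it, along the tool's axes as they then stand; what a row does not reach is not made up. A row lasts 1/12 s, in which the tool goes at most 0.0417 m and 0.125 rad, less where a joint would pass 70% of its speed; a pose out of reach is approached as far as the arm can. OPENING is the finger opening in m, set as the command begins (- or left out keeps the last). The fingers move at their own pace and stop on an object; the grip force is fixed at half the most. Time passes only in rows, so rows that do not move let the fingers close. It prints the time, the measured TCP pose, the force, the opening and the grip force at its end. Shift and turn numbers lie between -1 and 1, and a call with a number outside is refused. Input that does not fit is refused with a message, and nothing moves.
- ctrl.state(): the state, without advancing time (a new reading comes with each control period).
- vision.snapshot(name): name is "side" or "top" or "wrist"; returns (picture, depth): 384x512x3 uint8, red, green, blue; 384x512 float32, m along the optical axis (not along the pixel's ray), 0 where there is no reading.
- vision.calibration(name): a dict with "K" (3x3 intrinsics, pixels), "world_from_camera" (4x4, takes a point from camera to world coordinates). Camera axes: x right, y down, z forward; pixel columns grow to the right and rows downward; lengths in m; the calibration is good to about 2 mm. A picture is of the moment at which its call begins: read the wrist's pose just before it. calibration takes no time and is no camera call; for the wrist camera it gives the pose at the moment of the call.
- ticket.close_job(): hands the job in; it is judged then, once.
The state is a dict: "time_s": time; "joint_pos": joint angles; "qvel": joint speeds; "effort": joint torques, N m; "tool_pos": TCP position; "tcp_rot": TCP orientation; "ft_force": force on the tool from outside, world axes, zero at the start; "moment": the same for the moment, N m; "grip_width": finger opening in m; "grasp_force": force on a finger pad.
Only numpy, scipy, OpenCV 4.12 (cv2) and the standard library are available. Lean on these libraries where they do the work, as an engineer would, in place of code of your own. Each camera call takes 0.05 s, during which the arm holds its last target. There are 200 camera calls.

## Working session

There is one attempt and no reset: what is moved stays moved. The work goes in short steps, Python scripts to look and compute and a shell command to move; the robot and the scene stay as the last step left them, time stands still between calls to the robot, and variables do not carry over. Pictures are saved under pics/ and viewed, at most 14 in all, crops included, and the job is handed in when it is done.

```bash
ls; mkdir -p pics
python3 - <<'E'
from workcell import ctrl, vision, ticket
import cv2,numpy as np
ims=[]
for n in("top","side"):
    p,d=vision.snapshot(n); np.savez(f"pics/{n}0.npz",p=p,d=d); cv2.imwrite(f"pics/{n}0.png",cv2.resize(p[:,:,::-1],(800,600),interpolation=cv2.INTER_CUBIC))
    c=vision.calibration(n); print(n,c["K"].round(1).tolist(),np.round(c["world_from_camera"],3).tolist(),(d>0).mean())
s=ctrl.state();print(s["tool_pos"],s["tcp_rot"],s["time_s"])
E
```

```text
pics
shift.py
workcell.py
top [[452.1, 0.0, 254.3], [0.0, 452.1, 189.1], [0.0, 0.0, 1.0]] [[-0.008, -0.992, 0.123, 0.439], [-1.0, 0.01, 0.017, -0.046], [-0.018, -0.123, -0.992, 1.536], [0.0, 0.0, 0.0, 1.0]] 0.9962819417317709
side [[499.8, 0.0, 257.7], [0.0, 499.8, 190.8], [0.0, 0.0, 1.0]] [[-0.949, -0.183, 0.258, 0.235], [-0.316, 0.535, -0.783, 1.096], [0.005, -0.825, -0.566, 0.975], [0.0, 0.0, 0.0, 1.0]] 0.995941162109375
[ 0.13806838 -0.53214362  0.23074168] [-3.11517543e+00 -3.97435963e-01 -1.07630371e-05] 0.1
```

View pics/top0.png

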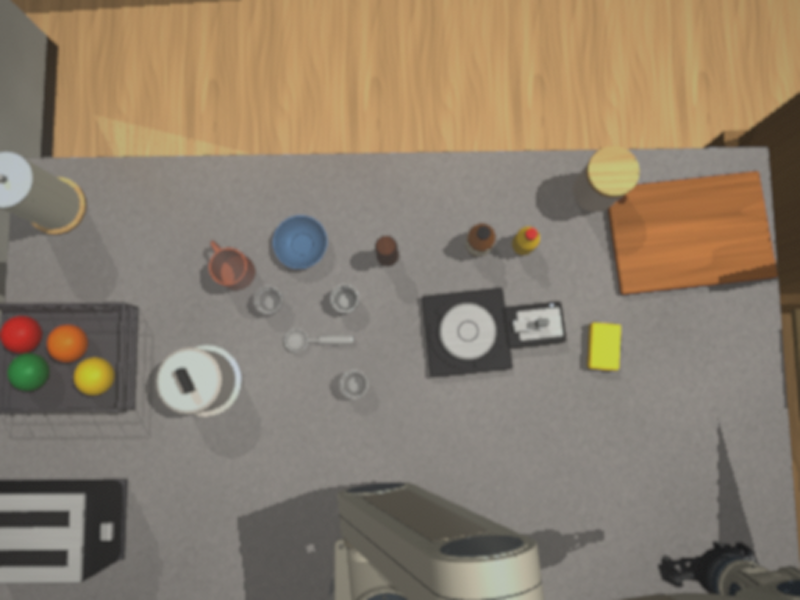

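View pics/side0.png

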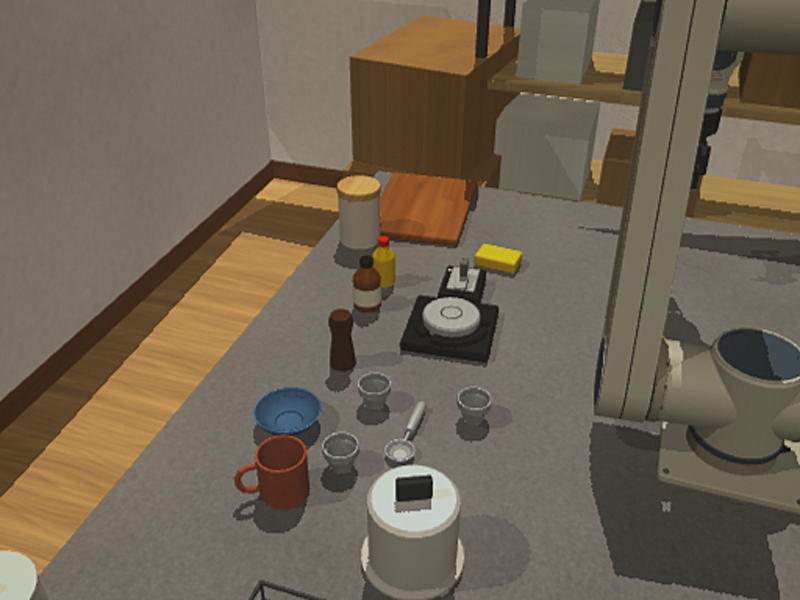

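The top view shows three cups at about (267,301), (345,300) and (352,385). The plate is at (468,331), the lock at (537,323), the cover at (190,380) and the spoon at (320,341). The side view agrees, with no fourth cup visible.

```bash
cat > h.py <<'E'
from workcell import ctrl, vision, ticket
import cv2,numpy as np
from scipy.spatial.transform import Rotation as R
def snap(n):
    c=vision.calibration(n); p,d=vision.snapshot(n); return p,d,c["K"],np.array(c["world_from_camera"])
def cloud(d,K,T):
    v,u=np.mgrid[:d.shape[0],:d.shape[1]]
    X=np.stack([(u-K[0,2])/K[0,0]*d,(v-K[1,2])/K[1,1]*d,d],-1)
    return X@T[:3,:3].T+T[:3,3]
def plane(u,v,z,K,T):
    r=T[:3,:3]@np.array([(u-K[0,2])/K[0,0],(v-K[1,2])/K[1,1],1]); return T[:3,3]+r*(z-T[2,3])/r[2]
def tool(x,y,z,yaw=None):
    "delta in tool axes to a TCP target; yaw=desired world angle of tool y (mod pi)"
    s=ctrl.state(); M=R.from_rotvec(s["tcp_rot"]); a=np.arctan2(*M.as_matrix()[[1,0],1])
    d=M.inv().apply(np.array([x,y,z])-s["tool_pos"]); o=dict(d=d.round(4),yawdeg=round(np.degrees(a),1))
    if yaw is not None:
        e=(yaw-a+np.pi/2)%np.pi-np.pi/2; o["rz"]=round(-e,3)
    return o
def show(s=None):
    s=s or ctrl.state(); M=R.from_rotvec(s["tcp_rot"]).as_matrix(); print("t",round(s["time_s"],2),"tcp",s["tool_pos"].round(4),"x",M[:,0].round(2),"y",M[:,1].round(2),"z",M[:,2].round(3),"F",s["ft_force"].round(1),"w",round(s["grip_width"],4),"j6",s["joint_pos"].round(2))
E
python3 - <<'E'
from h import *
for n in("top","side"):
    p,d,K,T=snap(n); P=cloud(d,K,T)
    m=((P[...,2]>.012)&(P[...,2]<.25)&(P[...,0]>.2)&(P[...,0]<.85)&(abs(P[...,1])<.75)).astype(np.uint8)
    k,l,st,c=cv2.connectedComponentsWithStats(m)
    for i in range(1,k):
        if st[i,4]<60: continue
        q=P[l==i]; top=q[:,2].max(); h=q[q[:,2]>top-.012]
        print(n,st[i,4],c[i].round(0),"col",p[l==i].mean(0).round(0),"top",top.round(3),"min",h[:,:2].min(0).round(3),"max",h[:,:2].max(0).round(3),"mid",((h[:,:2].min(0)+h[:,:2].max(0))/2).round(4))
show()
E
python3 - <<'E'
from h import *
for n in("top","side"):
    p,d,K,T=snap(n); P=cloud(d,K,T)
    g=p.min(2); m=((g>135)&(abs(P[...,2]-.05)<.015)&(abs(P[...,0]-.55)<.1)&(abs(P[...,1]+.17)<.08)).astype(np.uint8)
    m=cv2.morphologyEx(m,cv2.MORPH_CLOSE,np.ones((7,7)))
    c=max(cv2.findContours(m,0,1)[0],key=cv2.contourArea)
    q=np.array([plane(*x[0],.046,K,T)[:2] for x in c]); 
    A=np.c_[2*q,np.ones(len(q))]; s=np.linalg.lstsq(A,(q**2).sum(1),rcond=None)[0]; print(n,"plate",s[:2].round(4),"r",np.sqrt(s[2]+s[:2]@s[:2]).round(4))
    # maker body outline
    z=P[...,2]; m=((z>.012)&(z<.1)&(abs(P[...,0]-.55)<.15)&(P[...,1]<-.06)&(P[...,1]>-.4)&(g<70)).astype(np.uint8)
    q=P[m>0][:,:2].astype(np.float32)*1000; b=q[(q[:,1]>-265)]; print("rect",cv2.minAreaRect(b))
    # lock tab
    q=P[(z>.068)&(z<.1)&(abs(P[...,0]-.56)<.04)&(abs(P[...,1]+.31)<.06)]; print("tab",len(q),q.mean(0).round(4),q.min(0).round(4),q.max(0).round(4))
    cv2.imwrite(f"pics/m_{n}.png",cv2.resize(p[(160,120)[n=="side"]:(260,250)[n=="side"],230:370,::-1],None,fx=5,fy=5,interpolation=cv2.INTER_CUBIC)[:600,:800])
    # cups
    for x,y in((.619,.254),(.62,.091),(.438,.071)):
        q=P[(z>.042)&(np.hypot(P[...,0]-x,P[...,1]-y)<.045)]; r=cv2.minEnclosingCircle((q[:,:2]*1000).astype(np.float32)); print(len(q),q.mean(0).round(4),np.round(r[0],1),round(r[1],1))
E
```

```text
top plate [ 0.548  -0.1677] r 0.0556
rect ((547.7420043945312, -172.91317749023438), (170.25721740722656, 188.631103515625), 5.444272518157959)
tab 39 [ 0.5611 -0.3191  0.0786] [ 0.5528 -0.3318  0.0694] [ 0.5683 -0.308   0.0877]
56 [0.6177 0.2572 0.0501] [617.9 253.9] 30.9
54 [0.6199 0.0925 0.0491] [618.2  91.7] 29.8
47 [0.4365 0.0737 0.0495] [437.1  71.8] 29.7
side plate [ 0.5489 -0.1733] r 0.053
rect ((548.4810180664062, -172.1524658203125), (178.2001495361328, 194.2988739013672), 5.360942840576172)
tab 35 [ 0.562  -0.3172  0.0778] [ 0.5545 -0.3315  0.0696] [ 0.5713 -0.3041  0.0843]
174 [0.6198 0.2551 0.0484] [618.9 252.9] 32.5
149 [0.6197 0.0921 0.048 ] [619.9  89.4] 34.7
143 [0.4385 0.0734 0.0483] [438.2  71.3] 32.7
```

View pics/m_top.png

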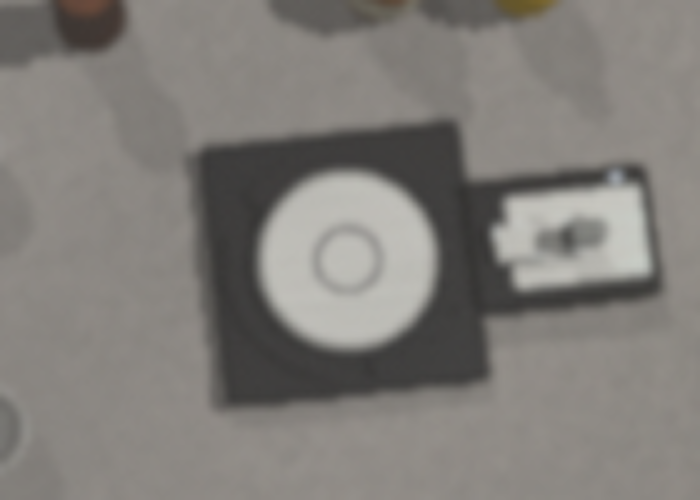

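The manual's scale: shifts go in shares of 0.3 m and turns go in shares of pi rad. Converting my numbers, 0.033 m / 0.3 = 0.11, -0.018 m / 0.3 = -0.06.

```bash
echo '[[0.11, -0.06, -0.0233, 0, 0, 0], [0.11, -0.06, -0.0233, 0, 0, 0], [0.11, -0.06, -0.0233, 0, 0, 0], [0.11, -0.06, -0.0233, 0, 0, 0], [0.11, -0.06, -0.0233, 0, 0, 0], [0.11, -0.06, -0.0233, 0, 0, 0], [0.11, -0.06, -0.0233, 0, 0, 0]]' > m.json && python3 shift.py m.json 0.085; echo '[[0.11, -0.06, -0.0233, 0, 0, 0], [0.11, -0.06, -0.0233, 0, 0, 0], [0.11, -0.06, -0.0233, 0, 0, 0], [0.11, -0.06, -0.0233, 0, 0, 0], [0.11, -0.06, -0.0233, 0, 0, 0], [0.11, -0.06, -0.0233, 0, 0, 0], [0.0833, -0.06, 0, 0, 0, 0], [0, 0, 0, 0, 0, 0]]' > m.json && python3 shift.py m.json
python3 - <<'E'
from h import *
show(); p,d,K,T=snap("wrist"); np.savez("pics/w1.npz",p=p,d=d,K=K,T=T); cv2.imwrite("pics/w1.png",p[:,:,::-1]); print(K,T.round(4)); print((d>0).mean())
E
```

```text
time_s: 0.88
tool_pos: [0.331, -0.3509, 0.2808]
tcp_rot: [3.116, 0.397, 0.0]
ft_force: [0.9, -1.7, 0.4]
grip_width: 0.085
grasp_force: 0.0
time_s: 1.55
tool_pos: [0.5171, -0.1708, 0.3221]
tcp_rot: [-3.115, -0.404, -0.001]
ft_force: [-0.1, 0.4, 0.1]
grip_width: 0.0853
grasp_force: 0.0
t 1.55 tcp [ 0.5171 -0.1708  0.3221] x [0.97 0.26 0.  ] y [ 0.26 -0.97 -0.  ] z [ 0.001  0.001 -1.   ] F [-0.1  0.4  0.1] w 0.0853 j6 [-0.47  0.24  0.22  1.56  0.    2.41]
[[335.26662825   0.         254.63105258]
 [  0.         335.26662825 186.96239279]
 [  0.           0.           1.        ]] [[ 2.558e-01 -9.328e-01 -2.540e-01  5.817e-01]
 [-9.667e-01 -2.468e-01 -6.730e-02 -1.527e-01]
 [ 1.000e-04  2.628e-01 -9.649e-01  4.648e-01]
 [ 0.000e+00  0.000e+00  0.000e+00  1.000e+00]]
0.9959615071614584
```

View pics/w1.png

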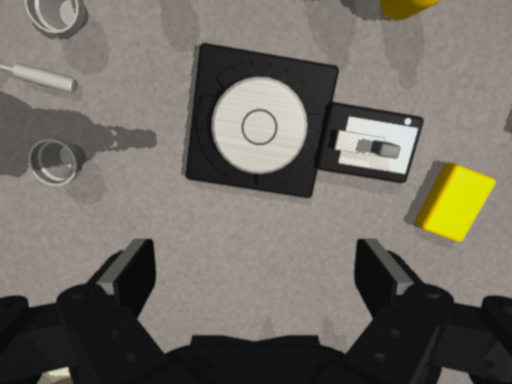

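The wrist picture shows the plate at about (260,126), with the tab at (376,148), cup C at (53,162) and cup B at (55,10). The seat ring shows a faint mark at about (257,180), possibly a notch. Next I'll measure these and enlarge the ring.

```bash
cat >> h.py <<'E'
def circ(q):
    A=np.c_[2*q,np.ones(len(q))]; s=np.linalg.lstsq(A,(q**2).sum(1),rcond=None)[0]; return s[:2],np.sqrt(s[2]+s[:2]@s[:2])
E
python3 - <<'E'
from h import *
f=np.load("pics/w1.npz");p,d,K,T=[f[k] for k in"pdKT"];P=cloud(d,K,T);z=P[...,2]
g=p.min(2).astype(int)
m=((g>120)&(np.hypot(P[...,0]-.55,P[...,1]+.17)<.07)).astype(np.uint8); m=cv2.morphologyEx(m,cv2.MORPH_CLOSE,np.ones((9,9)))
c=max(cv2.findContours(m,0,1)[0],key=cv2.contourArea)
q=np.array([plane(*x[0],.046,K,T)[:2] for x in c]); print("plate",circ(q))
e=((g<150)&(m>0)&(np.hypot(P[...,0]-.55,P[...,1]+.17)<.035)); v,u=np.nonzero(e); q=np.array([plane(a,b,.048,K,T)[:2] for a,b in zip(u,v)]);print("ring",circ(q),len(q))
q=P[(z>.07)&(z<.09)&(abs(P[...,0]-.56)<.04)&(abs(P[...,1]+.31)<.06)]; print("tab",len(q),q.min(0),q.max(0),q.mean(0))
m=((g<60)&(P[...,1]>-.262)&(P[...,1]<-.05)&(abs(P[...,0]-.55)<.13)&(z>.005)); q=P[m][:,:2].astype(np.float32)*1000; print(cv2.minAreaRect(q))
# rectified, brightened ring: unwrap polar at z=.03
C=np.array([0.5485,-.169])
W=np.linalg.inv(T)
out=np.zeros((60,720),np.uint8)
r,a=np.meshgrid(np.linspace(.055,.085,60),np.radians(np.arange(720)/2),indexing="ij")
X=np.stack([C[0]+r*np.cos(a),C[1]+r*np.sin(a),0*a+.03,0*a+1],-1)@W.T
u=K[0,0]*X[...,0]/X[...,2]+K[0,2];v=K[1,1]*X[...,1]/X[...,2]+K[1,2]
o=cv2.remap(p.max(2),u.astype(np.float32),v.astype(np.float32),1); o=np.clip(o.astype(float)*4-40,0,255).astype(np.uint8)
cr=cv2.resize(p[35:205,180:345,::-1],None,fx=3,fy=3); cr=np.clip(cr.astype(float)*3.5,0,255).astype(np.uint8)
im=np.zeros((600,720,3),np.uint8); im[:60]=o[...,None]; im[70:70+510,:495]=cr; cv2.imwrite("pics/ring.png",im)
zz=cv2.remap(z.astype(np.float32),u.astype(np.float32),v.astype(np.float32),1)
rr=np.linspace(.055,.085,60); k=(rr>.064)&(rr<.077); print("z by 10deg",(zz[k].mean(0).reshape(36,20).mean(1)*1000).round(0))
E
```

```text
plate (array([ 0.54794647, -0.16771577]), np.float64(0.05747998698532394))
ring (array([ 0.54728245, -0.16730251]), np.float64(0.020825843252223027)) 260
tab 309 [ 0.55416111 -0.33114367  0.07007448] [ 0.57127481 -0.30682265  0.08118405] [ 0.56289977 -0.31774821  0.07831392]
((547.5421142578125, -171.91119384765625), (176.0498809814453, 187.9670867919922), 5.439424991607666)
z by 10deg [37. 34. 29. 34. 30. 34. 22. 27. 34. 34. 34. 31. 30. 30. 30. 30. 30. 26.
 22. 33. 30. 30. 30. 35. 30. 38. 29. 30. 30. 31. 22. 26. 30. 30. 34. 30.]
```

View pics/ring.png

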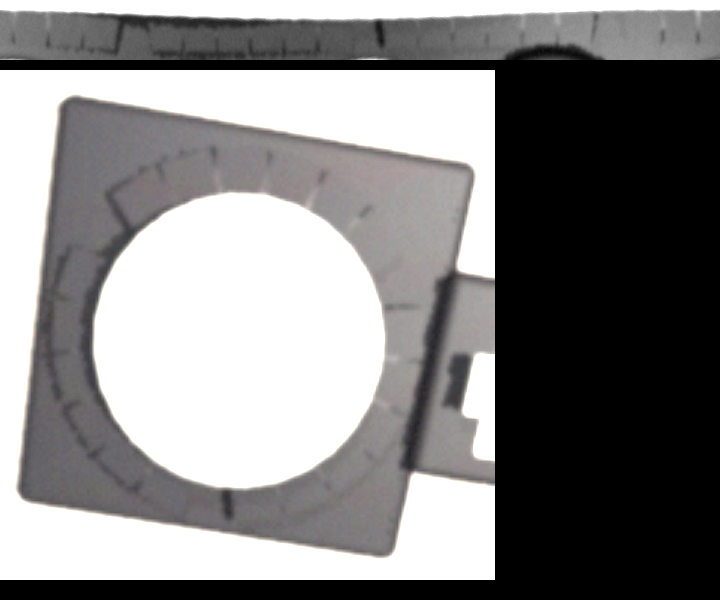

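The picture shows a notch at upper left, between ring segment edges at (118,220) and (72,250), and a shadowed notch edge at the bottom (228,503). The depth dips near 65, 183 and 305 deg. I'll refine that and work out the move to cup B.

Run:
```python
from h import *
f=np.load("pics/w1.npz");p,d,K,T=[f[k] for k in"pdKT"];P=cloud(d,K,T);z=P[...,2]
D=P[...,:2]-np.array([.5477,-.1675]); r=np.hypot(D[...,0],D[...,1]);a=np.degrees(np.arctan2(D[...,1],D[...,0]))%360
m=(r>.064)&(r<.076)
for lo in(0,120,240):
    k=m&(a>=lo)&(a<lo+120)&(z<.0265); x=a[k]; print(lo,k.sum(),np.percentile(x,[5,25,50,75,95]).round(1))
z2=z[m];h=[(int(i),round(float(np.median(z2[(a[m]%120>=i)&(a[m]%120<i+3)]))*1000,1)) for i in range(39,93,3)];print(h)
# cups B
for x,y in((.62,.091),(.438,.072)):
    q=P[(z>.042)&(np.hypot(P[...,0]-x,P[...,1]-y)<.045)]; print(len(q),cv2.minEnclosingCircle((q[:,:2]*1000).astype(np.float32)),circ(q[:,:2]))
print(tool(.619,.0915,.15))
```

```text
0 157 [57.6 61.1 65.  69.1 72.4]
120 124 [177.6 180.6 184.6 188.7 191.8]
240 150 [297.4 300.7 304.8 308.7 312.1]
[(39, 29.7), (42, 30.0), (45, 29.8), (48, 29.8), (51, 29.8), (54, 29.9), (57, 21.8), (60, 21.7), (63, 21.8), (66, 22.0), (69, 21.7), (72, 29.5), (75, 29.9), (78, 29.9), (81, 29.9), (84, 29.9), (87, 29.7), (90, 29.8)]
442 ((620.032470703125, 92.39789581298828), 30.55405044555664) (array([0.61980862, 0.09184983]), np.float64(0.02852825263291388))
583 ((439.0002746582031, 72.9837646484375), 30.30348777770996) (array([0.43922199, 0.07231541]), np.float64(0.02845245033795563))
{'d': array([ 0.1672, -0.2287,  0.172 ]), 'yawdeg': np.float64(-75.2)}
```

Scaled: -0.0318 m / 0.3 = -0.106, 0.0225 m / 0.3 = 0.075.

```bash
echo '[[-0.0053, -0.106, 0.075, 0, 0, 0], [-0.0053, -0.106, 0.075, 0, 0, 0], [-0.0053, -0.106, 0.075, 0, 0, 0], [-0.0053, -0.106, 0.075, 0, 0, 0], [-0.0053, -0.106, 0.075, 0, 0, 0], [-0.0053, -0.106, 0.075, 0, 0, 0], [-0.0053, -0.106, 0.075, 0, 0, 0], [-0.0053, -0.106, 0.075, 0, 0, 0]]' > m.json && python3 shift.py m.json; echo '[[0, 0, 0, 0, 0, 0], [0, 0, 0, 0, 0, 0]]' > m.json && python3 shift.py m.json; python3 -c "
from h import *
show();print(tool(.439,.0725,.022))"
```

```text
time_s: 2.27
tool_pos: [0.4369, 0.0689, 0.1415]
tcp_rot: [3.116, 0.395, 0.001]
ft_force: [1.6, -0.4, 0.5]
grip_width: 0.085
grasp_force: 0.0
time_s: 2.43
tool_pos: [0.4366, 0.069, 0.1416]
tcp_rot: [3.116, 0.401, -0.003]
ft_force: [-0.3, -0.2, 0.4]
grip_width: 0.0847
grasp_force: 0.0
t 2.43 tcp [0.4366 0.069  0.1416] x [ 0.97  0.25 -0.  ] y [ 0.25 -0.97 -0.  ] z [-0.002 -0.    -1.   ] F [-0.3 -0.2  0.4] w 0.0847 j6 [-0.03  0.13 -0.39  1.06 -0.    2.85]
{'d': array([ 0.0034, -0.0027,  0.1196]), 'yawdeg': np.float64(-75.3)}
```

Scaled: 0.03 m / 0.3 = 0.1, 0.029 m / 0.3 = 0.0967.

```bash
echo '[[0.0113, -0.009, 0.1, 0, 0, 0], [0, 0, 0.1, 0, 0, 0], [0, 0, 0.1, 0, 0, 0], [0, 0, 0.0967, 0, 0, 0], [0, 0, 0, 0, 0, 0]]' > m.json && python3 shift.py m.json; echo '[[0, 0, 0, 0, 0, 0], [0, 0, 0, 0, 0, 0], [0, 0, 0, 0, 0, 0], [0, 0, 0, 0, 0, 0], [0, 0, 0, 0, 0, 0], [0, 0, 0, 0, 0, 0]]' > m.json && python3 shift.py m.json 0.045; python3 -c "
from h import *
show();p,d,K,T=snap('wrist');cv2.imwrite('pics/w2.png',p[:,:,::-1])"
```

```text
time_s: 2.85
tool_pos: [0.439, 0.0705, 0.0201]
tcp_rot: [-3.116, -0.394, 0.008]
ft_force: [-1.1, -0.1, -0.7]
grip_width: 0.0848
grasp_force: 0.0
time_s: 3.35
tool_pos: [0.4423, 0.0713, 0.0258]
tcp_rot: [3.115, 0.397, 0.006]
ft_force: [-1.0, -3.1, 5.6]
grip_width: 0.0586
grasp_force: 62.8
t 3.35 tcp [0.4423 0.0713 0.0258] x [0.97 0.25 0.  ] y [ 0.25 -0.97  0.  ] z [ 0.004 -0.001 -1.   ] F [-1.  -3.1  5.6] w 0.0586 j6 [-0.03  0.25 -0.57  0.75 -0.    2.86]
```

View pics/w2.png

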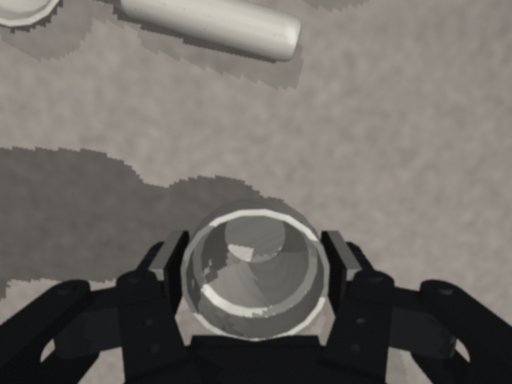

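Cup C is between the pads, with its rim visible at about (256,275).

Scaled: -0.03 m / 0.3 = -0.1.

```bash
echo '[[0, 0, -0.1, 0, 0, 0], [0, 0, -0.1, 0, 0, 0], [0, 0, -0.1, 0, 0, 0], [0, 0, -0.1, 0, 0, 0], [0, 0, 0, 0, 0, 0], [0, 0, 0, 0, 0, 0]]' > m.json && python3 shift.py m.json
cat > cupm.py <<'E'
from h import *
show(); p,d,K,T=snap('wrist'); s=ctrl.state();P=cloud(d,K,T); M=R.from_rotvec(s["tcp_rot"]).as_matrix()
Q=(P-s["tool_pos"])@M
m=(d>0)&(np.hypot(Q[...,0],Q[...,1])<.036)&(abs(Q[...,1])<.0285)&(Q[...,2]<-.005)&(Q[...,2]>-.04)
q=Q[m]; top=np.percentile(q[:,2],3); print("rim z rel tcp (tool,-up)",top.round(4))
k=q[q[:,2]<top+.004]; (c,r)=circ(k[:,:2]); print("cup centre in tool",c.round(4),r.round(4),len(k))
N=np.linalg.lstsq(np.c_[k[:,:2],np.ones(len(k))],k[:,2],rcond=None)[0]; print("tilt",N[:2].round(3))
w=s["tool_pos"]+M@np.array([c[0],c[1],0]); print("cup world",w.round(4)); 
off=M[:2,:2]@c; print("over plate:",tool(.5477-off[0],-.1675-off[1],.2))
np.savez("pics/cup.npz",p=p,d=d,K=K,T=T)
E
python3 cupm.py
```

```text
time_s: 3.9
tool_pos: [0.4422, 0.0718, 0.1466]
tcp_rot: [3.115, 0.397, 0.01]
ft_force: [-1.3, 0.3, -0.8]
grip_width: 0.058
grasp_force: 64.8
t 3.9 tcp [0.4422 0.0718 0.1466] x [0.97 0.25 0.01] y [ 0.25 -0.97  0.  ] z [ 0.007 -0.    -1.   ] F [-1.3  0.3 -0.8] w 0.058 j6 [-0.03  0.13 -0.37  1.07 -0.    2.86]
rim z rel tcp (tool,-up) -0.031
cup centre in tool [0.001  0.0008] 0.0282 458
tilt [ 0.03  -0.148]
cup world [0.4425 0.0713 0.145 ]
over plate: {'d': array([ 0.0421,  0.2576, -0.0546]), 'yawdeg': np.float64(-75.5)}
```

Run:
```python
from h import *
f=np.load("pics/cup.npz");p,d,K,T=[f[k] for k in"pdKT"];P=cloud(d,K,T);s=ctrl.state();M=R.from_rotvec(s["tcp_rot"]).as_matrix();Q=(P-s["tool_pos"])@M
for ys in((-.026,-.018),(-.018,-.006),(-.006,.006),(.006,.018),(.018,.026)):
  for sg in(-1,1):
    r=np.hypot(Q[...,0]-.001,Q[...,1]-.0008)
    m=(Q[...,1]>ys[0])&(Q[...,1]<ys[1])&(Q[...,0]*sg>0)&(r>.026)&(r<.031)&(Q[...,2]<.01)&(Q[...,2]>-.05)
    z=Q[m][:,2]; print(ys,sg,m.sum(),np.percentile(z,[5,25,50]).round(4) if m.sum() else "")
```

```text
(-0.026, -0.018) -1 870 [-0.0251 -0.0195 -0.012 ]
(-0.026, -0.018) 1 378 [-0.0264 -0.0257 -0.0246]
(-0.018, -0.006) -1 869 [-0.0247 -0.0175 -0.0109]
(-0.018, -0.006) 1 460 [-0.0262 -0.0252 -0.0214]
(-0.006, 0.006) -1 909 [-0.025  -0.0196 -0.0124]
(-0.006, 0.006) 1 378 [-0.026  -0.0233 -0.0193]
(0.006, 0.018) -1 997 [-0.0257 -0.0222 -0.0166]
(0.006, 0.018) 1 170 [-0.0258 -0.0229 -0.0187]
(0.018, 0.026) -1 863 [-0.026  -0.0245 -0.0195]
(0.018, 0.026) 1 183 [-0.0262 -0.0253 -0.0212]
```

```bash
cat > cupm.py <<'E'
from h import *
import sys
show(); p,d,K,T=snap('wrist'); s=ctrl.state();P=cloud(d,K,T); M=R.from_rotvec(s["tcp_rot"]).as_matrix()
Q=(P-s["tool_pos"])@M; r=np.hypot(Q[...,0],Q[...,1])
m=(r<.035)&(r>.022)&(abs(Q[...,1])<.026)&(Q[...,2]<-.005)&(Q[...,2]>-.033); q=Q[m]; top=np.percentile(q[:,2],1); k=q[q[:,2]<top+.0025]
c,r=circ(k[:,:2]); N=np.linalg.lstsq(np.c_[k[:,:2],np.ones(len(k))],k[:,2],rcond=None)[0]
c[1]=0; print("top",top.round(4),"cup in tool",c.round(4),r.round(4),len(k),"tilt",N[:2].round(3))
off=M[:2,:2]@c; print("over plate:",tool(.5477-off[0],-.1675-off[1],float(sys.argv[1])))
E
python3 cupm.py .16
```

```text
t 3.95 tcp [0.4413 0.0719 0.145 ] x [0.97 0.25 0.  ] y [ 0.25 -0.97  0.  ] z [ 0.004 -0.    -1.   ] F [-0.8 -0.3 -1.1] w 0.0583 j6 [-0.03  0.13 -0.37  1.06 -0.    2.86]
top -0.026 cup in tool [-0.0021  0.    ] 0.0283 2082 tilt [-0.005 -0.   ]
over plate: {'d': array([ 0.0457,  0.2586, -0.0159]), 'yawdeg': np.float64(-75.5)}
```

Scaled: 0.037 m / 0.3 = 0.1233, 0.0065 m / 0.3 = 0.0217.

```bash
echo '[[0.0217, 0.1233, -0.0067, 0, 0, 0], [0.0217, 0.1233, -0.0067, 0, 0, 0], [0.0217, 0.1233, -0.0067, 0, 0, 0], [0.0217, 0.1233, -0.0067, 0, 0, 0], [0.0217, 0.1233, -0.0067, 0, 0, 0], [0.0217, 0.1233, -0.0067, 0, 0, 0], [0.0217, 0.1233, -0.0067, 0, 0, 0], [0, 0, 0, 0, 0, 0]]' > m.json && python3 shift.py m.json; echo '[[0, 0, 0, 0, 0, 0]]' > m.json && python3 shift.py m.json;  python3 cupm.py .0725
```

```text
time_s: 4.67
tool_pos: [0.5516, -0.1729, 0.1558]
tcp_rot: [3.116, 0.391, -0.001]
ft_force: [-1.2, 0.5, -1.2]
grip_width: 0.0582
grasp_force: 64.8
time_s: 4.75
tool_pos: [0.5496, -0.169, 0.1556]
tcp_rot: [-3.115, -0.393, 0.004]
ft_force: [-0.7, 1.4, -0.6]
grip_width: 0.0583
grasp_force: 64.8
t 4.75 tcp [ 0.5496 -0.169   0.1556] x [ 0.97  0.25 -0.  ] y [ 0.25 -0.97 -0.  ] z [-0.002  0.001 -1.   ] F [-0.7  1.4 -0.6] w 0.0583 j6 [-0.44  0.33 -0.07  1.17 -0.    2.45]
top -0.0246 cup in tool [-0.0025  0.    ] 0.0282 2101 tilt [-0.004 -0.001]
over plate: {'d': array([ 0.0014, -0.0003,  0.0833]), 'yawdeg': np.float64(-75.5)}
```

Scaled: 0.025 m / 0.3 = 0.0833, 0.02 m / 0.3 = 0.0667.

```bash
echo '[[0.0047, 0, 0.0833, 0, 0, 0], [0, 0, 0.0833, 0, 0, 0], [0, 0, 0.0667, 0, 0, 0], [0, 0, 0.0367, 0, 0, 0], [0, 0, 0, 0, 0, 0], [0, 0, 0, 0, 0, 0]]' > m.json && python3 shift.py m.json; python3 -c "
from h import *
show()"
```

```text
time_s: 5.3
tool_pos: [0.5502, -0.1655, 0.0759]
tcp_rot: [-3.115, -0.4, 0.002]
ft_force: [1.0, -1.2, -0.1]
grip_width: 0.0582
grasp_force: 65.0
t 5.3 tcp [ 0.5502 -0.1655  0.0759] x [ 0.97  0.25 -0.  ] y [ 0.25 -0.97 -0.  ] z [-0.002  0.001 -1.   ] F [ 1.  -1.2 -0.1] w 0.0582 j6 [-0.44  0.39 -0.2   0.99  0.    2.45]
```

Scaled: 0.003 m / 0.3 = 0.01, 0.001 m / 0.3 = 0.0033.

```bash
echo '[[0, 0.0033, 0.01, 0, 0, 0], [0, 0, 0, 0, 0, 0], [0, 0, 0, 0, 0, 0]]' > m.json && python3 shift.py m.json; python3 -c "
from h import *
show()"
```

```text
time_s: 5.55
tool_pos: [0.5514, -0.1677, 0.0737]
tcp_rot: [3.116, 0.398, 0.001]
ft_force: [-0.2, 0.2, -1.0]
grip_width: 0.0581
grasp_force: 65.0
t 5.55 tcp [ 0.5514 -0.1677  0.0737] x [0.97 0.25 0.  ] y [ 0.25 -0.97  0.  ] z [ 0. -0. -1.] F [-0.2  0.2 -1. ] w 0.0581 j6 [-0.44  0.39 -0.2   0.98  0.    2.45]
```

Scaled: 0.002 m / 0.3 = 0.0067.

```bash
echo '[[0, 0, 0.0067, 0, 0, 0], [0, 0, 0, 0, 0, 0], [0, 0, 0, 0, 0, 0]]' > m.json && python3 shift.py m.json;  echo '[[0, 0, 0.0033, 0, 0, 0], [0, 0, 0, 0, 0, 0], [0, 0, 0, 0, 0, 0]]' > m.json && python3 shift.py m.json
```

```text
time_s: 5.8
tool_pos: [0.5515, -0.1679, 0.0726]
tcp_rot: [3.116, 0.398, 0.002]
ft_force: [-3.6, 1.5, 9.2]
grip_width: 0.058
grasp_force: 65.9
time_s: 6.05
tool_pos: [0.5515, -0.1679, 0.0725]
tcp_rot: [3.115, 0.397, 0.003]
ft_force: [-5.1, 2.4, 17.8]
grip_width: 0.0581
grasp_force: 66.7
```

Scaled: -0.002 m / 0.3 = -0.0067.

```bash
echo '[[0, 0, -0.0067, 0, 0, 0], [0, 0, 0, 0, 0, 0], [0, 0, 0, 0, 0, 0], [0, 0, 0, 0, 0, 0], [0, 0, 0, 0, 0, 0]]' > m.json && python3 shift.py m.json 0.085; echo '[[0, 0, -0.1, 0, 0, 0], [0, 0, -0.1333, 0, 0, 0], [0, 0, -0.1333, 0, 0, 0], [0, 0, -0.1333, 0, 0, 0], [0, 0, -0.1, 0, 0, 0], [0, 0, 0, 0, 0, 0], [0, 0, 0, 0, 0, 0]]' > m.json && python3 shift.py m.json
cat > stk.py <<'E'
from h import *
import sys
h=float(sys.argv[1]); show(); p,d,K,T=snap('wrist'); P=cloud(d,K,T);z=P[...,2]
for x,y in[(.548,-.168)]+[eval(a) for a in sys.argv[2:]]:
    hh=h if y==-.168 else .05
    q=P[(z>hh-.003)&(z<hh+.006)&(np.hypot(P[...,0]-x,P[...,1]-y)<.04)]
    if len(q)>30: c,r=circ(q[:,:2]); print("cup",c.round(4),r.round(4),len(q),"z",q[:,2].mean().round(4),"enc",np.round(cv2.minEnclosingCircle((q[:,:2]*1000).astype(np.float32))[0],1))
g=p.min(2).astype(int); m=((g>120)&(np.hypot(P[...,0]-.548,P[...,1]+.168)<.062)&(abs(z-.048)<.006)); v,u=np.nonzero(m)
if m.sum()>50:
    cc=cv2.convexHull(np.c_[u,v].astype(np.int32)); q=np.array([plane(*x[0],.047,K,T)[:2] for x in cc]); print("plate",circ(q))
E
python3 stk.py .098; python3 -c "
from h import *
print(tool(.6198,.0919,.15))"
```

```text
time_s: 6.47
tool_pos: [0.5512, -0.1679, 0.072]
tcp_rot: [-3.116, -0.398, 0.0]
ft_force: [0.2, -0.2, -0.1]
grip_width: 0.085
grasp_force: 0.0
time_s: 7.05
tool_pos: [0.552, -0.1682, 0.254]
tcp_rot: [3.114, 0.397, 0.005]
ft_force: [-0.2, 0.1, -1.0]
grip_width: 0.0853
grasp_force: 0.0
t 7.05 tcp [ 0.552  -0.1682  0.254 ] x [0.97 0.25 0.  ] y [ 0.25 -0.97  0.  ] z [ 0.003 -0.002 -1.   ] F [-0.2  0.1 -1. ] w 0.0853 j6 [-0.44  0.3   0.13  1.4  -0.    2.45]
cup [ 0.5478 -0.168 ] 0.0284 594 z 0.0976 enc [ 547.6 -168.1]
plate (array([ 0.54821896, -0.16733988]), np.float64(0.05810654399586157))
{'d': array([ 0.1314, -0.2343,  0.1022]), 'yawdeg': np.float64(-75.5)}
```

Scaled: -0.0293 m / 0.3 = -0.0977, 0.0164 m / 0.3 = 0.0547.

```bash
echo '[[0.0547, -0.0977, 0.0417, 0, 0, 0], [0.0547, -0.0977, 0.0417, 0, 0, 0], [0.0547, -0.0977, 0.0417, 0, 0, 0], [0.0547, -0.0977, 0.0417, 0, 0, 0], [0.0547, -0.0977, 0.0417, 0, 0, 0], [0.0547, -0.0977, 0.0417, 0, 0, 0], [0.0547, -0.0977, 0.0417, 0, 0, 0], [0.0547, -0.0977, 0.0417, 0, 0, 0]]' > m.json && python3 shift.py m.json; echo '[[0, 0, 0, 0, 0, 0], [0, 0, 0, 0, 0, 0]]' > m.json && python3 shift.py m.json; python3 stk.py .098 "(.62,.092)" ; python3 -c "
from h import *
print(tool(.6198,.0919,.025))"
```

```text
time_s: 7.77
tool_pos: [0.6187, 0.0936, 0.1497]
tcp_rot: [-3.116, -0.397, 0.005]
ft_force: [0.9, -0.4, 0.3]
grip_width: 0.0848
grasp_force: 0.0
time_s: 7.93
tool_pos: [0.6183, 0.0937, 0.1494]
tcp_rot: [-3.115, -0.402, 0.008]
ft_force: [-0.3, -0.5, -0.0]
grip_width: 0.0853
grasp_force: 0.0
t 7.93 tcp [0.6183 0.0937 0.1494] x [ 0.97  0.25 -0.  ] y [ 0.25 -0.97 -0.  ] z [-0.005 -0.    -1.   ] F [-0.3 -0.5 -0. ] w 0.0853 j6 [ 0.02  0.42  0.06  1.21 -0.    2.9 ]
cup [0.6201 0.0928] 0.0284 880 z 0.0496 enc [620.   92.7]
plate (array([ 0.57575721, -0.12435861]), np.float64(0.014840952642527713))
{'d': array([0.0014, 0.001 , 0.1254]), 'yawdeg': np.float64(-75.4)}
```

Scaled: 0.035 m / 0.3 = 0.1167, 0.025 m / 0.3 = 0.0833.

```bash
echo '[[0.0053, 0.0017, 0.1167, 0, 0, 0], [0, 0, 0.1167, 0, 0, 0], [0, 0, 0.1, 0, 0, 0], [0, 0, 0.0833, 0, 0, 0], [0, 0, 0, 0, 0, 0]]' > m.json && python3 shift.py m.json; echo '[[0, 0, 0, 0, 0, 0], [0, 0, 0, 0, 0, 0], [0, 0, 0, 0, 0, 0], [0, 0, 0, 0, 0, 0], [0, 0, 0, 0, 0, 0], [0, 0, 0, 0, 0, 0]]' > m.json && python3 shift.py m.json 0.045;echo '[[0, 0, -0.1, 0, 0, 0], [0, 0, -0.1, 0, 0, 0], [0, 0, -0.1, 0, 0, 0], [0, 0, -0.1333, 0, 0, 0], [0, 0, -0.0667, 0, 0, 0], [0, 0, 0, 0, 0, 0], [0, 0, 0, 0, 0, 0]]' > m.json && python3 shift.py m.json; python3 cupm.py .175
```

```text
time_s: 8.4
tool_pos: [0.6179, 0.0903, 0.0223]
tcp_rot: [-3.116, -0.395, 0.013]
ft_force: [0.5, -0.6, -0.2]
grip_width: 0.0849
grasp_force: 0.0
time_s: 8.9
tool_pos: [0.6225, 0.0916, 0.0297]
tcp_rot: [3.115, 0.397, 0.006]
ft_force: [-0.5, -1.2, 6.9]
grip_width: 0.0567
grasp_force: 65.3
time_s: 9.48
tool_pos: [0.6218, 0.0919, 0.1794]
tcp_rot: [3.116, 0.398, 0.006]
ft_force: [0.1, 0.1, -0.8]
grip_width: 0.057
grasp_force: 64.4
t 9.48 tcp [0.6218 0.0919 0.1794] x [0.97 0.25 0.  ] y [ 0.25 -0.97  0.  ] z [ 0.004  0.    -1.   ] F [ 0.1  0.1 -0.8] w 0.057 j6 [0.01 0.41 0.11 1.27 0.   2.9 ]
top -0.0228 cup in tool [-0.001  0.   ] 0.0284 2131 tilt [-0.002 -0.   ]
over plate: {'d': array([-0.1351,  0.2327,  0.0027]), 'yawdeg': np.float64(-75.5)}
```

Scaled: 0.0291 m / 0.3 = 0.097, -0.0169 m / 0.3 = -0.0563.

```bash
echo '[[-0.0563, 0.097, 0, 0, 0, 0], [-0.0563, 0.097, 0, 0, 0, 0], [-0.0563, 0.097, 0, 0, 0, 0], [-0.0563, 0.097, 0, 0, 0, 0], [-0.0563, 0.097, 0, 0, 0, 0], [-0.0563, 0.097, 0, 0, 0, 0], [-0.0563, 0.097, 0, 0, 0, 0], [-0.055, 0.097, 0, 0, 0, 0]]' > m.json && python3 shift.py m.json; echo '[[0, 0, 0, 0, 0, 0], [0, 0, 0, 0, 0, 0], [0, 0, 0, 0, 0, 0]]' > m.json && python3 shift.py m.json;  python3 cupm.py .1; python3 -c "
from h import *
print(tool(.5498,-.1672,.1))"
```

```text
time_s: 10.2
tool_pos: [0.5476, -0.1684, 0.1757]
tcp_rot: [-3.115, -0.397, 0.003]
ft_force: [0.8, -0.4, -1.1]
grip_width: 0.0572
grasp_force: 64.4
time_s: 10.45
tool_pos: [0.5486, -0.167, 0.1762]
tcp_rot: [-3.115, -0.396, 0.002]
ft_force: [0.5, 0.1, -0.4]
grip_width: 0.057
grasp_force: 64.4
t 10.45 tcp [ 0.5486 -0.167   0.1762] x [ 0.97  0.25 -0.  ] y [ 0.25 -0.97 -0.  ] z [-0.002  0.001 -1.   ] F [ 0.5  0.1 -0.4] w 0.057 j6 [-0.44  0.32 -0.03  1.22  0.    2.45]
top -0.0209 cup in tool [-0.0021  0.    ] 0.0284 2123 tilt [-0.001  0.001]
over plate: {'d': array([0.0008, 0.0007, 0.0764]), 'yawdeg': np.float64(-75.4)}
{'d': array([0.0008, 0.001 , 0.0764]), 'yawdeg': np.float64(-75.4)}
```

Scaled: 0.025 m / 0.3 = 0.0833, 0.0015 m / 0.3 = 0.005.

```bash
echo '[[0.005, 0.0023, 0.0667, 0, 0, 0], [0, 0, 0.0833, 0, 0, 0], [0, 0, 0.0667, 0, 0, 0], [0, 0, 0.0367, 0, 0, 0], [0, 0, 0, 0, 0, 0], [0, 0, 0, 0, 0, 0]]' > m.json && python3 shift.py m.json; echo '[[0, 0, 0.0133, 0, 0, 0], [0, 0, 0, 0, 0, 0], [0, 0, 0.0067, 0, 0, 0], [0, 0, 0, 0, 0, 0], [0, 0, 0, 0, 0, 0]]' > m.json && python3 shift.py m.json
```

```text
time_s: 11.0
tool_pos: [0.5507, -0.1663, 0.1009]
tcp_rot: [-3.115, -0.4, 0.002]
ft_force: [0.3, -0.2, -0.3]
grip_width: 0.0569
grasp_force: 64.4
time_s: 11.42
tool_pos: [0.5508, -0.1676, 0.0956]
tcp_rot: [3.116, 0.398, 0.001]
ft_force: [0.5, 0.4, -1.1]
grip_width: 0.057
grasp_force: 64.4
```

Scaled: 0.002 m / 0.3 = 0.0067.

```bash
echo '[[0, 0, 0.0067, 0, 0, 0], [0, 0, 0, 0, 0, 0], [0, 0, 0, 0, 0, 0]]' > m.json && python3 shift.py m.json; python3 cupm.py .1
```

```text
time_s: 11.67
tool_pos: [0.5508, -0.1677, 0.0938]
tcp_rot: [3.116, 0.397, 0.001]
ft_force: [-1.8, -0.4, 3.8]
grip_width: 0.057
grasp_force: 66.5
t 11.67 tcp [ 0.5508 -0.1677  0.0938] x [0.97 0.25 0.  ] y [ 0.25 -0.97  0.  ] z [ 0.001 -0.    -1.   ] F [-1.8 -0.4  3.8] w 0.057 j6 [-0.44  0.37 -0.17  1.02 -0.    2.45]
top -0.0212 cup in tool [-0.0017  0.    ] 0.0284 2193 tilt [-0.    -0.001]
over plate: {'d': array([-0.0013, -0.001 , -0.0063]), 'yawdeg': np.float64(-75.5)}
```

Scaled: 0.001 m / 0.3 = 0.0033.

```bash
echo '[[0, 0, 0.0033, 0, 0, 0], [0, 0, 0, 0, 0, 0], [0, 0, 0, 0, 0, 0]]' > m.json && python3 shift.py m.json; echo '[[0, 0, 0, 0, 0, 0], [0, 0, 0, 0, 0, 0], [0, 0, 0, 0, 0, 0], [0, 0, 0, 0, 0, 0], [0, 0, 0, 0, 0, 0]]' > m.json && python3 shift.py m.json 0.085; echo '[[0, 0, -0.1, 0, 0, 0], [0, 0, -0.1333, 0, 0, 0], [0, 0, -0.1333, 0, 0, 0], [0, 0, -0.1333, 0, 0, 0], [0, 0, 0, 0, 0, 0], [0, 0, 0, 0, 0, 0]]' > m.json && python3 shift.py m.json
python3 stk.py .114; python3 -c "
from h import *
print(tool(.6185,.254,.17))"
```

```text
time_s: 11.97
tool_pos: [0.5509, -0.1677, 0.0936]
tcp_rot: [3.115, 0.397, 0.002]
ft_force: [-4.4, 1.7, 13.6]
grip_width: 0.0569
grasp_force: 68.7
time_s: 12.38
tool_pos: [0.5507, -0.1676, 0.092]
tcp_rot: [-3.116, -0.397, 0.001]
ft_force: [0.6, -0.7, 0.2]
grip_width: 0.085
grasp_force: 0.0
time_s: 12.88
tool_pos: [0.5516, -0.168, 0.2447]
tcp_rot: [3.114, 0.397, 0.006]
ft_force: [0.0, -0.4, -1.9]
grip_width: 0.0847
grasp_force: 0.0
t 12.88 tcp [ 0.5516 -0.168   0.2447] x [0.97 0.25 0.  ] y [ 0.25 -0.97  0.  ] z [ 0.004 -0.002 -1.   ] F [ 0.  -0.4 -1.9] w 0.0847 j6 [-0.44  0.3   0.11  1.38  0.    2.45]
cup [ 0.5489 -0.1672] 0.0284 694 z 0.1136 enc [ 548.7 -167.3]
plate (array([ 0.5482863 , -0.16742332]), np.float64(0.05801636834015974))
{'d': array([ 0.1712, -0.3913,  0.0725]), 'yawdeg': np.float64(-75.5)}
```

Scaled: -0.0326 m / 0.3 = -0.1087, 0.006 m / 0.3 = 0.02.

```bash
echo '[[0.0477, -0.1087, 0.02, 0, 0, 0], [0.0477, -0.1087, 0.02, 0, 0, 0], [0.0477, -0.1087, 0.02, 0, 0, 0], [0.0477, -0.1087, 0.02, 0, 0, 0], [0.0477, -0.1087, 0.02, 0, 0, 0], [0.0477, -0.1087, 0.02, 0, 0, 0]]' > m.json && python3 shift.py m.json; echo '[[0.0477, -0.1087, 0.02, 0, 0, 0], [0.0477, -0.1087, 0.02, 0, 0, 0], [0.0477, -0.1087, 0.02, 0, 0, 0], [0.0477, -0.1087, 0.02, 0, 0, 0], [0.0477, -0.1087, 0.02, 0, 0, 0], [0.0477, -0.1087, 0.02, 0, 0, 0], [0, 0, 0, 0, 0, 0], [0, 0, 0, 0, 0, 0]]' > m.json && python3 shift.py m.json; python3 stk.py .114 "(.619,.254)"; python3 -c "
from h import *
print(tool(.6185,.254,.025))"
```

```text
time_s: 13.43
tool_pos: [0.5839, 0.045, 0.2041]
tcp_rot: [-3.116, -0.397, 0.005]
ft_force: [0.7, -0.2, 0.9]
grip_width: 0.0849
grasp_force: 0.0
time_s: 14.1
tool_pos: [0.6183, 0.2527, 0.1673]
tcp_rot: [-3.113, -0.411, 0.007]
ft_force: [-0.0, -1.1, -0.5]
grip_width: 0.0851
grasp_force: 0.0
t 14.1 tcp [0.6183 0.2527 0.1673] x [ 0.97  0.26 -0.  ] y [ 0.26 -0.97 -0.  ] z [-0.005  0.001 -1.   ] F [-0.  -1.1 -0.5] w 0.0851 j6 [0.26 0.49 0.21 1.3  0.   3.14]
cup [0.6193 0.2559] 0.0284 768 z 0.0497 enc [619.1 255.9]
{'d': array([ 0.0011, -0.0022,  0.1431]), 'yawdeg': np.float64(-75.1)}
```

Scaled: 0.035 m / 0.3 = 0.1167, -0.0029 m / 0.3 = -0.0097, -0.1 rad / 3.1416 = -0.0318.

```bash
echo '[[0.006, -0.0097, 0.1, 0, 0, -0.0318], [0, 0, 0.1167, 0, 0, 0], [0, 0, 0.1, 0, 0, 0], [0, 0, 0.0833, 0, 0, 0], [0, 0, 0.0667, 0, 0, 0], [0, 0, 0, 0, 0, 0]]' > m.json && python3 shift.py m.json; python3 -c "
from h import *
show();print(tool(.6195,.2558,.025))"
```

```text
time_s: 14.65
tool_pos: [0.6177, 0.2524, 0.0256]
tcp_rot: [-3.09, -0.558, 0.012]
ft_force: [-1.0, 0.2, -0.5]
grip_width: 0.085
grasp_force: 0.0
t 14.65 tcp [0.6177 0.2524 0.0256] x [ 0.94  0.35 -0.01] y [ 0.35 -0.94 -0.  ] z [-0.008  0.    -1.   ] F [-1.   0.2 -0.5] w 0.085 j6 [ 0.26  0.57 -0.01  0.99  0.    3.05]
{'d': array([ 0.0029, -0.0026,  0.0006]), 'yawdeg': np.float64(-69.5)}
```

Scaled: -0.002 m / 0.3 = -0.0067.

```bash
echo '[[0.0067, -0.0067, 0, 0, 0, 0], [0, 0, 0, 0, 0, 0]]' > m.json && python3 shift.py m.json; echo '[[0, 0, 0, 0, 0, 0], [0, 0, 0, 0, 0, 0], [0, 0, 0, 0, 0, 0], [0, 0, 0, 0, 0, 0], [0, 0, 0, 0, 0, 0], [0, 0, 0, 0, 0, 0]]' > m.json && python3 shift.py m.json 0.045;echo '[[0, 0, -0.1, 0, 0, 0], [0, 0, -0.1333, 0, 0, 0], [0, 0, -0.1333, 0, 0, 0], [0, 0, -0.1333, 0, 0, 0], [0, 0, -0.0333, 0, 0, 0], [0, 0, 0, 0, 0, 0], [0, 0, 0, 0, 0, 0]]' > m.json && python3 shift.py m.json; python3 cupm.py .185
```

```text
time_s: 14.82
tool_pos: [0.6224, 0.257, 0.0317]
tcp_rot: [-3.089, -0.56, -0.002]
ft_force: [0.5, -0.6, -0.3]
grip_width: 0.0851
grasp_force: 0.0
time_s: 15.32
tool_pos: [0.6224, 0.2574, 0.0327]
tcp_rot: [-3.089, -0.561, -0.005]
ft_force: [-1.5, -1.1, 10.3]
grip_width: 0.0581
grasp_force: 62.8
time_s: 15.9
tool_pos: [0.6217, 0.257, 0.1911]
tcp_rot: [-3.088, -0.562, -0.003]
ft_force: [0.6, 0.7, -0.7]
grip_width: 0.0575
grasp_force: 64.6
t 15.9 tcp [0.6217 0.257  0.1911] x [0.94 0.35 0.  ] y [ 0.35 -0.94 -0.  ] z [ 0.001  0.003 -1.   ] F [ 0.6  0.7 -0.7] w 0.0575 j6 [0.27 0.48 0.26 1.35 0.   3.05]
top -0.0196 cup in tool [-0.003  0.   ] 0.0284 1999 tilt [-0.002 -0.003]
over plate: {'d': array([-0.2152,  0.3713,  0.0038]), 'yawdeg': np.float64(-69.4)}
```

The manual's scale: shifts go in shares of 0.3 m and turns go in shares of pi rad. Converting my numbers, 0.0309 m / 0.3 = 0.103, -0.0179 m / 0.3 = -0.0597.

```bash
echo '[[-0.0597, 0.103, 0, 0, 0, 0], [-0.0597, 0.103, 0, 0, 0, 0], [-0.0597, 0.103, 0, 0, 0, 0], [-0.0597, 0.103, 0, 0, 0, 0], [-0.0597, 0.103, 0, 0, 0, 0], [-0.0597, 0.103, 0, 0, 0, 0], [-0.0597, 0.103, 0, 0, 0, 0]]' > m.json && python3 shift.py m.json; echo '[[-0.0597, 0.103, 0, 0, 0, 0], [-0.0597, 0.103, 0, 0, 0, 0], [-0.0597, 0.103, 0, 0, 0, 0], [-0.0597, 0.103, 0, 0, 0, 0], [-0.0597, 0.103, 0, 0, 0, 0], [0, 0, 0, 0, 0, 0], [0, 0, 0, 0, 0, 0], [0, 0, 0, 0, 0, 0]]' > m.json && python3 shift.py m.json;  python3 cupm.py .12
```

```text
time_s: 16.53
tool_pos: [0.579, 0.0089, 0.1878]
tcp_rot: [-3.088, -0.562, 0.005]
ft_force: [1.6, -0.1, -0.3]
grip_width: 0.058
grasp_force: 64.6
time_s: 17.2
tool_pos: [0.5504, -0.1655, 0.1879]
tcp_rot: [-3.087, -0.56, 0.003]
ft_force: [0.2, 1.0, -1.0]
grip_width: 0.0577
grasp_force: 64.6
t 17.2 tcp [ 0.5504 -0.1655  0.1879] x [ 0.94  0.35 -0.  ] y [ 0.35 -0.94 -0.  ] z [-0.003  0.004 -1.   ] F [ 0.2  1.  -1. ] w 0.0577 j6 [-0.44  0.32 -0.    1.25  0.    2.34]
top -0.0178 cup in tool [-0.0039  0.    ] 0.0284 2024 tilt [ 0.    -0.003]
over plate: {'d': array([0.0002, 0.0017, 0.0683]), 'yawdeg': np.float64(-69.4)}
```

Scaled: 0.025 m / 0.3 = 0.0833, 0.02 m / 0.3 = 0.0667.

```bash
echo '[[0.0033, 0.0033, 0.0667, 0, 0, 0], [0, 0, 0.0833, 0, 0, 0], [0, 0, 0.0667, 0, 0, 0], [0, 0, 0.0167, 0, 0, 0], [0, 0, 0, 0, 0, 0], [0, 0, 0, 0, 0, 0], [0, 0, 0.01, 0, 0, 0], [0, 0, 0, 0, 0, 0]]' > m.json && python3 shift.py m.json; echo '[[0, 0, 0.0067, 0, 0, 0], [0, 0, 0, 0, 0, 0], [0, 0, 0, 0, 0, 0]]' > m.json && python3 shift.py m.json;python3 cupm.py .1
```

```text
time_s: 17.92
tool_pos: [0.5528, -0.1661, 0.1171]
tcp_rot: [-3.089, -0.562, -0.002]
ft_force: [0.6, 0.2, -1.2]
grip_width: 0.0576
grasp_force: 64.6
time_s: 18.17
tool_pos: [0.5523, -0.1662, 0.1146]
tcp_rot: [-3.089, -0.561, -0.0]
ft_force: [-0.7, 0.4, -0.1]
grip_width: 0.0577
grasp_force: 64.6
t 18.17 tcp [ 0.5523 -0.1662  0.1146] x [0.94 0.35 0.  ] y [ 0.35 -0.94 -0.  ] z [-0.     0.002 -1.   ] F [-0.7  0.4 -0.1] w 0.0577 j6 [-0.44  0.36 -0.13  1.08  0.    2.34]
top -0.0181 cup in tool [-0.0034  0.    ] 0.0284 2038 tilt [-0.    -0.002]
over plate: {'d': array([-0.0013, -0.0005,  0.0146]), 'yawdeg': np.float64(-69.4)}
```

Scaled: 0.002 m / 0.3 = 0.0067.

```bash
echo '[[0, 0, 0.0067, 0, 0, 0], [0, 0, 0, 0, 0, 0], [0, 0, 0, 0, 0, 0]]' > m.json && python3 shift.py m.json;echo '[[0, 0, 0.0033, 0, 0, 0], [0, 0, 0, 0, 0, 0], [0, 0, 0, 0, 0, 0]]' > m.json && python3 shift.py m.json
```

```text
time_s: 18.47
tool_pos: [0.5525, -0.1663, 0.1128]
tcp_rot: [-3.089, -0.562, -0.001]
ft_force: [-1.2, 0.7, 3.4]
grip_width: 0.0578
grasp_force: 65.0
time_s: 18.72
tool_pos: [0.5527, -0.1663, 0.1126]
tcp_rot: [-3.09, -0.562, -0.002]
ft_force: [-1.9, 0.9, 11.4]
grip_width: 0.0574
grasp_force: 65.8
```

Scaled: -0.04 m / 0.3 = -0.1333, -0.03 m / 0.3 = -0.1.

```bash
echo '[[0, 0, 0, 0, 0, 0], [0, 0, 0, 0, 0, 0], [0, 0, 0, 0, 0, 0], [0, 0, 0, 0, 0, 0], [0, 0, 0, 0, 0, 0]]' > m.json && python3 shift.py m.json 0.085; echo '[[0, 0, -0.1, 0, 0, 0], [0, 0, -0.1333, 0, 0, 0], [0, 0, -0.1333, 0, 0, 0], [0, 0, -0.1333, 0, 0, 0], [0, 0, -0.1333, 0, 0, 0], [0, 0, 0, 0, 0, 0], [0, 0, 0, 0, 0, 0]]' > m.json && python3 shift.py m.json
python3 stk.py .13
cat > cov.py <<'E'
from h import *
import sys
for n in sys.argv[1:]:
    p,d,K,T=snap(n);P=cloud(d,K,T);z=P[...,2];dk=p.max(2)<90
    near=(abs(P[...,0]-.45)<.1)&(abs(P[...,1]-.4)<.13)
    m=dk&(z>.15)&(z<.19)&near; q=P[m&(z>.16)][:,:2].astype(np.float32)*1000
    v,u=np.nonzero(m); hull=cv2.convexHull(np.c_[u,v].astype(np.int32)); 
    print(n,"bar",m.sum(),cv2.minAreaRect(q),"z",P[m][:,2].max().round(4))
    e=near&(z>.128)&(z<.146); e=e&~dk; c=cv2.convexHull(np.c_[np.nonzero(e)[::-1]].astype(np.int32)); k=P[e]
    print("roof",circ(np.array([plane(*x[0],.137,K,T)[:2] for x in c])),"enc",cv2.minEnclosingCircle((k[:,:2]*1000).astype(np.float32)))
E
python3 cov.py top side
```

```text
time_s: 19.13
tool_pos: [0.5522, -0.1661, 0.1111]
tcp_rot: [-3.088, -0.561, 0.001]
ft_force: [0.8, -0.3, 0.2]
grip_width: 0.085
grasp_force: 0.0
time_s: 19.72
tool_pos: [0.5531, -0.167, 0.3037]
tcp_rot: [3.091, 0.562, 0.006]
ft_force: [-0.6, -0.3, -1.4]
grip_width: 0.0849
grasp_force: 0.0
t 19.72 tcp [ 0.5531 -0.167   0.3037] x [0.94 0.35 0.  ] y [ 0.35 -0.94  0.  ] z [ 0.004  0.    -1.   ] F [-0.6 -0.3 -1.4] w 0.0849 j6 [-0.44  0.3   0.26  1.53  0.    2.34]
cup [ 0.5492 -0.1667] 0.0284 516 z 0.1297 enc [ 549.2 -166.7]
plate (array([ 0.54826057, -0.16769746]), np.float64(0.05780808819541378))
top bar 91 ((447.99371337890625, 391.61627197265625), (45.752586364746094, 15.335774421691895), 26.75006675720215) z 0.1778
roof (array([0.44748445, 0.39162606]), np.float64(0.06455654431709526)) enc ((446.9668273925781, 393.4768371582031), 65.69416046142578)
side bar 272 ((448.54644775390625, 395.19769287109375), (50.44660186767578, 15.724729537963867), 27.78269386291504) z 0.1774
roof (array([0.44836803, 0.39769738]), np.float64(0.06537710301283604)) enc ((449.6170349121094, 391.30084228515625), 67.92475128173828)
```

The stack is nested: the top rim is at z=0.130, within 2 mm of the plate's centre. Next is the cover. Its bar lies at about 27 deg, so I need to turn the tool half round first.

Scaled: -0.125 rad / 3.1416 = -0.0398.

```bash
echo '[[0, 0, 0, 0, 0, -0.0398], [0, 0, 0, 0, 0, -0.0398], [0, 0, 0, 0, 0, -0.0398], [0, 0, 0, 0, 0, -0.0398], [0, 0, 0, 0, 0, -0.0398], [0, 0, 0, 0, 0, -0.0398], [0, 0, 0, 0, 0, -0.0398], [0, 0, 0, 0, 0, -0.0398]]' > m.json && python3 shift.py m.json 0.06|tail -1;echo '[[0, 0, 0, 0, 0, -0.0398], [0, 0, 0, 0, 0, -0.0398], [0, 0, 0, 0, 0, -0.0398], [0, 0, 0, 0, 0, -0.0398], [0, 0, 0, 0, 0, -0.0398], [0, 0, 0, 0, 0, -0.0398], [0, 0, 0, 0, 0, -0.0398], [0, 0, 0, 0, 0, -0.0398]]' > m.json && python3 shift.py m.json|tail -1;echo '[[0, 0, 0, 0, 0, -0.0398], [0, 0, 0, 0, 0, -0.0398], [0, 0, 0, 0, 0, -0.0398], [0, 0, 0, 0, 0, -0.0398], [0, 0, 0, 0, 0, -0.0398], [0, 0, 0, 0, 0, -0.0398], [0, 0, 0, 0, 0, -0.0398], [0, 0, 0, 0, 0, -0.0398]]' > m.json && python3 shift.py m.json|tail -1;echo '[[0, 0, 0, 0, 0, -0.0398], [0, 0, 0, 0, 0, -0.0398], [0, 0, 0, 0, 0, 0], [0, 0, 0, 0, 0, 0]]' > m.json && python3 shift.py m.json; python3 -c "
from h import *
show();print(tool(.448,.393,.3,np.radians(117)))"
```

```text
grasp_force: 0.0
grasp_force: 0.0
grasp_force: 0.0
time_s: 22.2
tool_pos: [0.5521, -0.1665, 0.3001]
tcp_rot: [0.722, -3.056, -0.006]
ft_force: [-0.4, 0.4, 0.4]
grip_width: 0.06
grasp_force: 0.0
t 22.2 tcp [ 0.5521 -0.1665  0.3001] x [-0.89 -0.45  0.  ] y [-0.45  0.89  0.  ] z [-0.003  0.003 -1.   ] F [-0.4  0.4  0.4] w 0.06 j6 [-0.44  0.3   0.25  1.53  0.   -0.9 ]
{'d': array([-0.1573,  0.5469,  0.0022]), 'yawdeg': np.float64(116.6), 'rz': np.float64(-0.007)}
```

Scaled: 0.0365 m / 0.3 = 0.1217, -0.0105 m / 0.3 = -0.035.

```bash
echo '[[-0.035, 0.1217, 0, 0, 0, 0], [-0.035, 0.1217, 0, 0, 0, 0], [-0.035, 0.1217, 0, 0, 0, 0], [-0.035, 0.1217, 0, 0, 0, 0], [-0.035, 0.1217, 0, 0, 0, 0], [-0.035, 0.1217, 0, 0, 0, 0], [-0.035, 0.1217, 0, 0, 0, 0], [-0.035, 0.1217, 0, 0, 0, 0]]' > m.json && python3 shift.py m.json; echo '[[-0.035, 0.1217, 0, 0, 0, 0], [-0.035, 0.1217, 0, 0, 0, 0], [-0.035, 0.1217, 0, 0, 0, 0], [-0.035, 0.1217, 0, 0, 0, 0], [-0.035, 0.1217, 0, 0, 0, 0], [-0.035, 0.1217, 0, 0, 0, 0], [-0.035, 0.1217, 0, 0, 0, 0], [0, 0, 0, 0, 0, 0]]' > m.json && python3 shift.py m.json;echo '[[0, 0, 0, 0, 0, 0], [0, 0, 0, 0, 0, 0]]' > m.json && python3 shift.py m.json;python3 -c "
from h import *
show();p,d,K,T=snap('wrist');cv2.imwrite('pics/w3.png',p[:,:,::-1])"; python3 cov.py wrist top
```

```text
time_s: 22.87
tool_pos: [0.4947, 0.1336, 0.3017]
tcp_rot: [0.721, -3.057, -0.004]
ft_force: [-0.1, -0.4, 0.3]
grip_width: 0.06
grasp_force: 0.0
time_s: 23.53
tool_pos: [0.444, 0.3982, 0.3011]
tcp_rot: [0.728, -3.054, -0.005]
ft_force: [1.1, -0.8, -0.6]
grip_width: 0.0601
grasp_force: 0.0
time_s: 23.7
tool_pos: [0.4457, 0.3929, 0.302]
tcp_rot: [0.725, -3.055, -0.003]
ft_force: [0.5, 0.4, 0.3]
grip_width: 0.0601
grasp_force: 0.0
t 23.7 tcp [0.4457 0.3929 0.302 ] x [-0.89 -0.45  0.  ] y [-0.45  0.89  0.  ] z [-0.002  0.001 -1.   ] F [0.5 0.4 0.3] w 0.0601 j6 [0.58 0.33 0.3  1.54 0.   0.11]
wrist bar 1054 ((447.7463684082031, 394.6190490722656), (49.304664611816406, 15.053655624389648), 26.309419631958008) z 0.173
roof (array([0.44739676, 0.39371653]), np.float64(0.06345756532659613)) enc ((448.5521240234375, 394.59954833984375), 65.1317138671875)
top bar 74 ((448.11041259765625, 391.5965576171875), (43.5110969543457, 12.945877075195312), 23.801193237304688) z 0.1784
roof (array([0.44745229, 0.39131211]), np.float64(0.06437394954174673)) enc ((447.0776672363281, 392.7561340332031), 65.50511932373047)
```

View pics/w3.png

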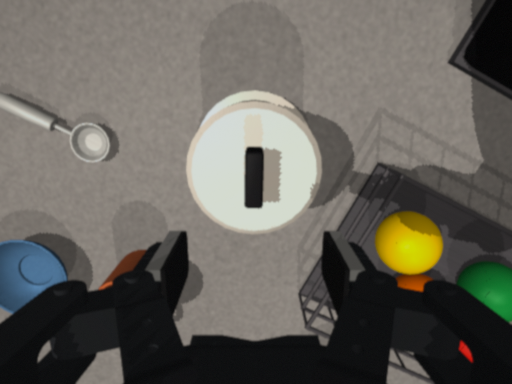

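The bar is centred at about (254,177) and aligned with the tool, with a tan patch on the roof beyond its far end at (253,130). I'm descending to grip it.

Scaled: 0.035 m / 0.3 = 0.1167, 0.03 m / 0.3 = 0.1.

```bash
echo '[[-0.0083, 0.0017, 0.1167, 0, 0, 0], [0, 0, 0.1167, 0, 0, 0], [0, 0, 0.1167, 0, 0, 0], [0, 0, 0.1, 0, 0, 0], [0, 0, 0.0667, 0, 0, 0], [0, 0, 0, 0, 0, 0], [0, 0, 0, 0, 0, 0]]' > m.json && python3 shift.py m.json; echo '[[0, 0, 0, 0, 0, 0], [0, 0, 0, 0, 0, 0], [0, 0, 0, 0, 0, 0], [0, 0, 0, 0, 0, 0], [0, 0, 0, 0, 0, 0], [0, 0, 0, 0, 0, 0], [0, 0, 0, 0, 0, 0]]' > m.json && python3 shift.py m.json 0.005; python3 -c "
from h import *
show()"
```

```text
time_s: 24.43
tool_pos: [0.448, 0.3939, 0.1478]
tcp_rot: [0.725, -3.055, -0.003]
ft_force: [0.2, 0.8, 1.3]
grip_width: 0.0598
grasp_force: 0.0
time_s: 25.02
tool_pos: [0.4485, 0.3952, 0.1491]
tcp_rot: [-0.728, 3.054, 0.004]
ft_force: [1.1, -2.1, 6.1]
grip_width: 0.0151
grasp_force: 61.1
t 25.02 tcp [0.4485 0.3952 0.1491] x [-0.89 -0.45 -0.  ] y [-0.45  0.89  0.  ] z [ 0.002  0.003 -1.   ] F [ 1.1 -2.1  6.1] w 0.0151 j6 [ 0.58  0.37 -0.03  1.17  0.    0.11]
```

Scaled: -0.035 m / 0.3 = -0.1167, -0.03 m / 0.3 = -0.1.

```bash
echo '[[0, 0, -0.0667, 0, 0, 0], [0, 0, -0.1, 0, 0, 0], [0, 0, -0.1167, 0, 0, 0], [0, 0, -0.1167, 0, 0, 0], [0, 0, -0.1167, 0, 0, 0], [0, 0, -0.0667, 0, 0, 0], [0, 0, 0, 0, 0, 0], [0, 0, 0, 0, 0, 0]]' > m.json && python3 shift.py m.json; python3 -c "
from h import *
show()
print(tool(.548,-.1675,.325))
p,d,K,T=snap('side');cv2.imwrite('pics/s4.png',cv2.resize(p[150:384,170:360,::-1],None,fx=2.5,fy=2.5,interpolation=2))"
```

```text
time_s: 25.68
tool_pos: [0.4481, 0.3948, 0.3233]
tcp_rot: [-0.729, 3.054, 0.005]
ft_force: [-0.9, 0.9, -3.2]
grip_width: 0.0148
grasp_force: 59.9
t 25.68 tcp [0.4481 0.3948 0.3233] x [-0.89 -0.45 -0.  ] y [-0.45  0.89  0.  ] z [ 0.001  0.003 -1.   ] F [-0.9  0.9 -3.2] w 0.0148 j6 [0.58 0.34 0.36 1.6  0.   0.11]
{'d': array([ 0.1646, -0.5469, -0.0035]), 'yawdeg': np.float64(116.8)}
```

View pics/s4.png

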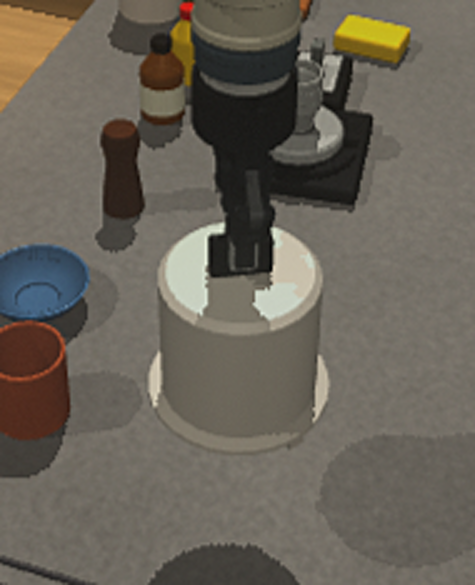

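The cover is held level. One lug shows at crop (292,442), about 37 deg right of the camera-facing side, so it is at about 145 deg. That puts the lugs at 26.5 mod 120 and the notches 38 deg CCW of them.

Scaled: -0.0365 m / 0.3 = -0.1217, 0.011 m / 0.3 = 0.0367.

```bash
echo '[[0.0233, -0.0733, 0, 0, 0, 0], [0.0333, -0.1133, 0, 0, 0, 0], [0.0367, -0.1217, 0, 0, 0, 0], [0.0367, -0.1217, 0, 0, 0, 0], [0.0367, -0.1217, 0, 0, 0, 0], [0.0367, -0.1217, 0, 0, 0, 0], [0.0367, -0.1217, 0, 0, 0, 0], [0.0367, -0.1217, 0, 0, 0, 0]]' > m.json && python3 shift.py m.json; echo '[[0.0367, -0.1217, 0, 0, 0, 0], [0.0367, -0.1217, 0, 0, 0, 0], [0.0367, -0.1217, 0, 0, 0, 0], [0.0367, -0.1217, 0, 0, 0, 0], [0.0367, -0.1217, 0, 0, 0, 0], [0.0367, -0.1217, 0, 0, 0, 0], [0.0367, -0.1217, 0, 0, 0, 0], [0.0153, -0.055, 0, 0, 0, 0]]' > m.json && python3 shift.py m.json;echo '[[0, 0, 0, 0, 0, -0.0382], [0, 0, 0, 0, 0, -0.0382], [0, 0, 0, 0, 0, -0.0382], [0, 0, 0, 0, 0, -0.0382], [0, 0, 0, 0, 0, 0], [0, 0, 0, 0, 0, 0], [0, 0, 0, 0, 0, 0]]' > m.json && python3 shift.py m.json; python3 -c "
from h import *
show()
print(tool(.548,-.1675,.325,np.radians(64.8+90)))
p,d,K,T=snap('wrist');cv2.imwrite('pics/w5.png',p[:,:,::-1])"
```

```text
time_s: 26.4
tool_pos: [0.4972, 0.11, 0.3202]
tcp_rot: [0.728, -3.053, -0.005]
ft_force: [1.1, 1.4, -2.8]
grip_width: 0.0148
grasp_force: 59.8
time_s: 27.07
tool_pos: [0.5476, -0.1718, 0.3186]
tcp_rot: [0.724, -3.053, -0.006]
ft_force: [0.0, -0.2, -3.0]
grip_width: 0.0148
grasp_force: 59.9
time_s: 27.65
tool_pos: [0.5477, -0.1675, 0.3205]
tcp_rot: [1.429, -2.798, -0.006]
ft_force: [-0.4, -0.6, -2.5]
grip_width: 0.0148
grasp_force: 59.8
t 27.65 tcp [ 0.5477 -0.1675  0.3205] x [-0.59 -0.81 -0.  ] y [-0.81  0.59  0.  ] z [-0.002  0.003 -1.   ] F [-0.4 -0.6 -2.5] w 0.0148 j6 [-0.44  0.29  0.3   1.58  0.   -1.39]
{'d': array([-0.0002, -0.0002, -0.0045]), 'yawdeg': np.float64(144.1), 'rz': np.float64(-0.187)}
```

View pics/w5.png

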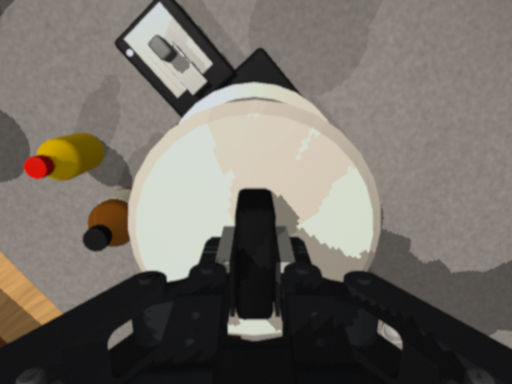

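The wrist view shows the cover over the maker, the roof centred around (255,215) and the lock visible at upper left. I'll measure the cover's axis.

Run:
```python
from h import *
for n in("wrist","top","side"):
    p,d,K,T=snap(n);P=cloud(d,K,T);z=P[...,2];s=ctrl.state();o=s["tool_pos"][2]-.149
    L=(p.min(2)>95)&(np.hypot(P[...,0]-.548,P[...,1]+.168)<.09)
    for nm,h,lo in(("roof",.137,.05),("flange",.0105,.068)):
        m=L&(abs(z-o-h)<.006); v,u=np.nonzero(m)
        if len(u)<30: print(n,nm,len(u)); continue
        c=cv2.convexHull(np.c_[u,v].astype(np.int32))[:,0]; q=np.array([plane(*x,o+h,K,T)[:2] for x in c]); q=q[np.hypot(*(q-[.548,-.168]).T)>lo]
        cc,r=circ(q); k=np.hypot(*(q-cc).T)>r-.002; cc,r=circ(q[k]); print(n,nm,len(u),cc.round(4),r.round(4),"z",np.median(z[m]).round(4),o)
show()
```

```text
wrist roof 31476 [ 0.5463 -0.1691] 0.0621 z 0.3087 0.17195610250784357
wrist flange 1747 [ 0.5482 -0.1674] 0.0763 z 0.1863 0.17195610250784357
top roof 227 [ 0.5472 -0.1681] 0.0648 z 0.3085 0.17210653906930748
top flange 92 [ 0.5497 -0.1647] 0.0718 z 0.1854 0.17210653906930748
side roof 567 [ 0.5469 -0.1612] 0.066 z 0.3103 0.1721929297141402
side flange 129 [ 0.5497 -0.1726] 0.0762 z 0.1869 0.1721929297141402
t 27.85 tcp [ 0.5478 -0.1677  0.3212] x [-0.58 -0.81 -0.  ] y [-0.81  0.58  0.  ] z [-0.001  0.002 -1.   ] F [ 0.3  0.4 -3.6] w 0.0149 j6 [-0.44  0.29  0.3   1.58  0.   -1.39]
```

Scaled: 0.03 m / 0.3 = 0.1, 0.025 m / 0.3 = 0.0833.

```bash
echo '[[0, 0, 0.0667, 0, 0, 0], [0, 0, 0.1, 0, 0, 0], [0, 0, 0.1, 0, 0, 0], [0, 0, 0.0833, 0, 0, 0], [0, 0, 0.0333, 0, 0, 0], [0, 0, 0, 0, 0, 0], [0, 0, 0, 0, 0, 0]]' > m.json && python3 shift.py m.json; python3 -c "
from h import *
show()"
```

```text
time_s: 28.43
tool_pos: [0.548, -0.1677, 0.2071]
tcp_rot: [-1.433, 2.795, 0.003]
ft_force: [0.1, 0.6, -2.4]
grip_width: 0.0147
grasp_force: 59.8
t 28.43 tcp [ 0.548  -0.1677  0.2071] x [-0.58 -0.81 -0.  ] y [-0.81  0.58  0.  ] z [-0.     0.002 -1.   ] F [ 0.1  0.6 -2.4] w 0.0147 j6 [-0.44  0.31  0.03  1.29  0.   -1.39]
```

Scaled: 0.006 m / 0.3 = 0.02, 0.004 m / 0.3 = 0.0133.

```bash
echo '[[0, 0, 0.02, 0, 0, 0], [0, 0, 0.0133, 0, 0, 0], [0, 0, 0.0067, 0, 0, 0], [0, 0, 0, 0, 0, 0], [0, 0, 0, 0, 0, 0]]' > m.json && python3 shift.py m.json; python3 -c "
from h import *
show()"
```

```text
time_s: 28.85
tool_pos: [0.5478, -0.1676, 0.1946]
tcp_rot: [-1.434, 2.795, 0.003]
ft_force: [0.6, 0.4, -3.5]
grip_width: 0.0145
grasp_force: 59.8
t 28.85 tcp [ 0.5478 -0.1676  0.1946] x [-0.58 -0.81 -0.  ] y [-0.81  0.58  0.  ] z [-0.     0.002 -1.   ] F [ 0.6  0.4 -3.5] w 0.0145 j6 [-0.44  0.31  0.    1.26  0.   -1.39]
```

```bash
echo '[[0, 0, 0.02, 0, 0, 0], [0, 0, 0.0133, 0, 0, 0], [0, 0, 0.0067, 0, 0, 0], [0, 0, 0, 0, 0, 0], [0, 0, 0, 0, 0, 0]]' > m.json && python3 shift.py m.json; echo '[[0, 0, 0.0067, 0, 0, 0], [0, 0, 0.0033, 0, 0, 0], [0, 0, 0, 0, 0, 0], [0, 0, 0, 0, 0, 0]]' > m.json && python3 shift.py m.json; python3 -c "
from h import *
show()"
```

```text
time_s: 29.27
tool_pos: [0.5477, -0.1675, 0.1821]
tcp_rot: [-1.434, 2.795, 0.004]
ft_force: [0.0, 0.6, -2.9]
grip_width: 0.0147
grasp_force: 59.8
time_s: 29.6
tool_pos: [0.5478, -0.1675, 0.1794]
tcp_rot: [-1.434, 2.795, 0.004]
ft_force: [-0.2, 0.4, -3.5]
grip_width: 0.0147
grasp_force: 59.9
t 29.6 tcp [ 0.5478 -0.1675  0.1794] x [-0.58 -0.81 -0.  ] y [-0.81  0.58  0.  ] z [-0.001  0.002 -1.   ] F [-0.2  0.4 -3.5] w 0.0147 j6 [-0.44  0.32 -0.03  1.23  0.   -1.39]
```

Scaled: 0.001 m / 0.3 = 0.0033.

```bash
echo '[[0, 0, 0.0033, 0, 0, 0], [0, 0, 0.0033, 0, 0, 0], [0, 0, 0, 0, 0, 0], [0, 0, 0, 0, 0, 0]]' > m.json && python3 shift.py m.json; echo '[[0, 0, 0.0033, 0, 0, 0], [0, 0, 0, 0, 0, 0], [0, 0, 0, 0, 0, 0]]' > m.json && python3 shift.py m.json; python3 -c "
from h import *
show();print(tool(.548,-.1675,.17,np.radians(154.8)))"
```

```text
time_s: 29.93
tool_pos: [0.5479, -0.1682, 0.179]
tcp_rot: [-1.433, 2.794, -0.0]
ft_force: [-4.1, -1.9, 9.9]
grip_width: 0.0146
grasp_force: 61.6
time_s: 30.18
tool_pos: [0.5481, -0.1684, 0.1789]
tcp_rot: [-1.433, 2.794, -0.002]
ft_force: [-4.1, -2.7, 17.0]
grip_width: 0.0148
grasp_force: 62.6
t 30.18 tcp [ 0.5481 -0.1684  0.1789] x [-0.58 -0.81 -0.  ] y [-0.81  0.58 -0.  ] z [ 0.002 -0.    -1.   ] F [-4.1 -2.7 17. ] w 0.0148 j6 [-0.44  0.32 -0.03  1.22  0.   -1.39]
{'d': array([-0.0007,  0.0006,  0.0089]), 'yawdeg': np.float64(144.3), 'rz': np.float64(-0.183)}
```

Scaled: -0.0015 m / 0.3 = -0.005, -0.063 rad / 3.1416 = -0.0201.

```bash
echo '[[0, 0, -0.005, 0, 0, 0], [0, 0, 0, 0, 0, -0.0191], [0, 0, 0, 0, 0, -0.0191], [0, 0, 0, 0, 0, -0.0201], [0, 0, 0, 0, 0, 0], [0, 0, 0, 0, 0, 0]]' > m.json && python3 shift.py m.json; echo '[[0, 0, 0.0067, 0, 0, 0], [0, 0, 0.0067, 0, 0, 0], [0, 0, 0, 0, 0, 0], [0, 0, 0, 0, 0, 0]]' > m.json && python3 shift.py m.json; python3 -c "
from h import *
show();print(tool(.548,-.1675,.17,np.radians(154.8)))"
```

```text
time_s: 30.68
tool_pos: [0.5477, -0.1674, 0.1777]
tcp_rot: [-1.681, 2.653, 0.004]
ft_force: [-0.2, 0.2, -3.2]
grip_width: 0.0147
grasp_force: 59.8
time_s: 31.02
tool_pos: [0.5476, -0.1674, 0.1734]
tcp_rot: [-1.683, 2.653, 0.005]
ft_force: [0.0, 0.3, -1.9]
grip_width: 0.0149
grasp_force: 59.8
t 31.02 tcp [ 0.5476 -0.1674  0.1734] x [-0.43 -0.9  -0.  ] y [-0.9   0.43  0.  ] z [-0.001  0.003 -1.   ] F [ 0.   0.3 -1.9] w 0.0149 j6 [-0.44  0.32 -0.04  1.21  0.   -1.57]
{'d': array([-0.0001, -0.0004,  0.0034]), 'yawdeg': np.float64(154.8), 'rz': np.float64(-0.0)}
```

The lugs are dropping into the notches. I'll lower the last millimetres and release.

Scaled: 0.002 m / 0.3 = 0.0067, 0.001 m / 0.3 = 0.0033.

```bash
echo '[[0, 0, 0.0067, 0, 0, 0], [0, 0, 0.0033, 0, 0, 0], [0, 0, 0, 0, 0, 0], [0, 0, 0, 0, 0, 0]]' > m.json && python3 shift.py m.json; echo '[[0, 0, 0, 0, 0, 0], [0, 0, 0, 0, 0, 0], [0, 0, 0, 0, 0, 0], [0, 0, 0, 0, 0, 0], [0, 0, 0, 0, 0, 0]]' > m.json && python3 shift.py m.json 0.06;  echo '[[0, 0, -0.1, 0, 0, 0], [0, 0, -0.1333, 0, 0, 0], [0, 0, -0.1333, 0, 0, 0], [0, 0, -0.0667, 0, 0, 0], [0, 0, 0, 0, 0, 0], [0, 0, 0, 0, 0, 0]]' > m.json && python3 shift.py m.json
python3 - <<'E'
from h import *
show();p,d,K,T=snap('wrist');P=cloud(d,K,T);z=P[...,2];r=np.hypot(P[...,0]-.548,P[...,1]+.1675)
m=(r<.03)&(z>.18);print("bar top",np.median(z[m]).round(4),m.sum())
m=(r>.035)&(r<.055)&(z>.12)&(p.min(2)>95);q=P[m];N=np.linalg.lstsq(np.c_[q[:,:2],np.ones(len(q))],q[:,2],rcond=None)[0];print("roof",np.median(z[m]).round(4),"tilt",N[:2].round(3),m.sum())
b=P[(r<.035)&(z>.178)][:,:2].astype(np.float32)*1000; print(cv2.minAreaRect(b))
M=np.radians(5.4); q=P[(z>.07)&(z<.09)&(abs(P[...,0]-.563)<.04)&(abs(P[...,1]+.31)<.06)]
print("tab",len(q),q.min(0),q.max(0)) if len(q) else 0
print(tool(.5632,-.3185,.2,np.radians(5.4)))
E
```

```text
time_s: 31.35
tool_pos: [0.5478, -0.1676, 0.1711]
tcp_rot: [-1.683, 2.652, 0.003]
ft_force: [-1.1, -0.6, 2.3]
grip_width: 0.0149
grasp_force: 60.4
time_s: 31.77
tool_pos: [0.5478, -0.1675, 0.1709]
tcp_rot: [-1.683, 2.652, 0.004]
ft_force: [-0.2, -0.0, 0.4]
grip_width: 0.0597
grasp_force: 0.0
time_s: 32.27
tool_pos: [0.5483, -0.168, 0.302]
tcp_rot: [-1.682, 2.651, 0.0]
ft_force: [0.9, 0.5, -0.6]
grip_width: 0.0598
grasp_force: 0.0
t 32.27 tcp [ 0.5483 -0.168   0.302 ] x [-0.43 -0.9  -0.  ] y [-0.9   0.43 -0.  ] z [ 0.002  0.001 -1.   ] F [ 0.9  0.5 -0.6] w 0.0598 j6 [-0.44  0.29  0.24  1.52  0.   -1.58]
bar top 0.3851 15534
roof 0.1589 tilt [ 0.007 -0.026] 7360
((547.8792114257812, -167.84317016601562), (49.255271911621094, 67.75456237792969), 64.43791961669922)
tab 435 [ 0.55335569 -0.33211573  0.07004302] [ 0.57046627 -0.30785931  0.08200061]
{'d': array([ 0.13  , -0.0782,  0.1002]), 'yawdeg': np.float64(154.8), 'rz': np.float64(-0.534)}
```

Scaled: -0.107 rad / 3.1416 = -0.0341.

```bash
echo '[[0, 0, 0, 0, 0, -0.0341], [0, 0, 0, 0, 0, -0.0341], [0, 0, 0, 0, 0, -0.0341], [0, 0, 0, 0, 0, -0.0341], [0, 0, 0, 0, 0, -0.0337], [0, 0, 0, 0, 0, 0]]' > m.json && python3 shift.py m.json; echo '[[0.1267, 0, 0.0333, 0, 0, 0], [0.1267, 0, 0.0333, 0, 0, 0], [0.1267, 0, 0.0667, 0, 0, 0], [0.1267, 0, 0.1, 0, 0, 0], [0, 0, 0.1, 0, 0, 0], [0, 0, 0.1, 0, 0, 0], [0, 0, 0, 0, 0, 0], [0, 0, 0, 0, 0, 0]]' > m.json && python3 shift.py m.json
python3 - <<'E'
from h import *
show();p,d,K,T=snap('wrist');P=cloud(d,K,T);z=P[...,2]
q=P[(z>.072)&(z<.09)&(abs(P[...,0]-.563)<.03)&(abs(P[...,1]+.31)<.04)]
print("tab",len(q),cv2.minAreaRect(q[:,:2].astype(np.float32)*1000) if len(q) else 0)
print(tool(.5622,-.3195,.05,np.radians(5.4)))
E
```

```text
time_s: 32.82
tool_pos: [0.5474, -0.1676, 0.2993]
tcp_rot: [-2.328, 2.108, 0.007]
ft_force: [0.5, 0.2, -0.0]
grip_width: 0.0602
grasp_force: 0.0
time_s: 33.48
tool_pos: [0.5605, -0.3118, 0.1737]
tcp_rot: [-2.32, 2.117, 0.01]
ft_force: [0.3, -0.1, 1.3]
grip_width: 0.0599
grasp_force: 0.0
t 33.48 tcp [ 0.5605 -0.3118  0.1737] x [ 0.09 -1.   -0.01] y [-1.   -0.09  0.  ] z [-0.004  0.005 -1.   ] F [ 0.3 -0.1  1.3] w 0.0599 j6 [-0.64  0.44  0.15  1.28  0.   -2.3 ]
tab 698 ((562.1436767578125, -320.2331237792969), (15.575489044189453, 24.307376861572266), 5.6980156898498535)
{'d': array([ 0.0077, -0.0002,  0.1258]), 'yawdeg': np.float64(-174.7), 'rz': np.float64(-0.002)}
```

```bash
echo '[[0.0267, 0, 0.1, 0, 0, 0], [0, 0, 0.1167, 0, 0, 0], [0, 0, 0.1, 0, 0, 0], [0, 0, 0.0833, 0, 0, 0], [0, 0, 0, 0, 0, 0], [0, 0, 0, 0, 0, 0]]' > m.json && python3 shift.py m.json; echo '[[0, 0, 0, 0, 0, 0], [0, 0, 0, 0, 0, 0], [0, 0, 0, 0, 0, 0], [0, 0, 0, 0, 0, 0], [0, 0, 0, 0, 0, 0], [0, 0, 0, 0, 0, 0], [0, 0, 0, 0, 0, 0]]' > m.json && python3 shift.py m.json 0.005; python3 -c "
from h import *
show()"
```

```text
time_s: 34.03
tool_pos: [0.5628, -0.3201, 0.0567]
tcp_rot: [-2.323, 2.114, 0.002]
ft_force: [0.3, 0.1, -0.1]
grip_width: 0.0601
grasp_force: 0.0
time_s: 34.62
tool_pos: [0.5618, -0.3208, 0.0573]
tcp_rot: [-2.323, 2.115, 0.0]
ft_force: [-6.6, 0.3, 10.4]
grip_width: 0.015
grasp_force: 59.2
t 34.62 tcp [ 0.5618 -0.3208  0.0573] x [ 0.09 -1.   -0.  ] y [-1.   -0.09  0.  ] z [-0.  0. -1.] F [-6.6  0.3 10.4] w 0.015 j6 [-0.65  0.51 -0.04  1.02  0.   -2.31]
```

Scaled: -0.007 m / 0.3 = -0.0233, -0.002 m / 0.3 = -0.0067.

```bash
echo '[[-0.0233, 0, 0, 0, 0, 0], [-0.0233, 0, 0, 0, 0, 0], [-0.0233, 0, 0, 0, 0, 0], [-0.0167, 0, 0, 0, 0, 0], [-0.0067, 0, 0, 0, 0, 0], [0, 0, 0, 0, 0, 0], [0, 0, 0, 0, 0, 0]]' > m.json && python3 shift.py m.json; python3 -c "
from h import *
show();s=ctrl.state();print(np.hypot(*(s['tool_pos'][:2]-[.548,-.1675])))"
```

```text
time_s: 35.2
tool_pos: [0.5591, -0.2925, 0.0574]
tcp_rot: [-2.323, 2.114, 0.001]
ft_force: [-6.9, 1.8, 11.4]
grip_width: 0.015
grasp_force: 59.3
t 35.2 tcp [ 0.5591 -0.2925  0.0574] x [ 0.09 -1.   -0.  ] y [-1.   -0.09  0.  ] z [-0.     0.001 -1.   ] F [-6.9  1.8 11.4] w 0.015 j6 [-0.62  0.49 -0.08  1.    0.   -2.28]
0.12551064375097767
```

Scaled: -0.002 m / 0.3 = -0.0067.

```bash
echo '[[-0.0067, 0, 0, 0, 0, 0], [0, 0, 0, 0, 0, 0], [0, 0, 0, 0, 0, 0]]' > m.json && python3 shift.py m.json; echo '[[0, 0, 0, 0, 0, 0], [0, 0, 0, 0, 0, 0], [0, 0, 0, 0, 0, 0], [0, 0, 0, 0, 0, 0], [0, 0, 0, 0, 0, 0]]' > m.json && python3 shift.py m.json 0.06; echo '[[0, 0, -0.0667, 0, 0, 0], [0, 0, -0.1, 0, 0, 0], [0.0333, 0, -0.1333, 0, 0, 0], [0.0667, 0, -0.1333, 0, 0, 0], [0.0667, 0, -0.1333, 0, 0, 0], [0, 0, -0.1, 0, 0, 0], [0, 0, 0, 0, 0, 0], [0, 0, 0, 0, 0, 0]]' > m.json && python3 shift.py m.json
python3 - <<'E'
from h import *
show()
for n in("wrist","top","side"):
    p,d,K,T=snap(n);P=cloud(d,K,T);z=P[...,2];r=np.hypot(P[...,0]-.548,P[...,1]+.1675)
    q=P[(z>.072)&(z<.09)&(abs(P[...,0]-.56)<.03)&(abs(P[...,1]+.3)<.05)&(r>.085)]; c=cv2.minAreaRect(q[:,:2].astype(np.float32)*1000) if len(q) else None
    print(n,"tab",len(q),c, c and np.hypot(c[0][0]-548,c[0][1]+167.5))
    m=(r<.06)&(z>.12)&(z<.172)&(p.min(2)>95); print("roof",np.median(z[m]).round(4),m.sum()); 
    m=(r<.035)&(z>.18)&(z<.21)&(p.max(2)<90);print("bar",np.median(z[m]),m.sum())
    cv2.imwrite(f"pics/f_{n}.png",p[:,:,::-1])
E
```

```text
time_s: 35.45
tool_pos: [0.5591, -0.2922, 0.0574]
tcp_rot: [2.321, -2.115, 0.002]
ft_force: [-6.6, -7.0, 7.5]
grip_width: 0.0146
grasp_force: 58.9
time_s: 35.87
tool_pos: [0.5594, -0.2901, 0.0553]
tcp_rot: [-2.323, 2.113, 0.003]
ft_force: [-0.0, -0.0, -0.6]
grip_width: 0.0595
grasp_force: 0.0
time_s: 36.53
tool_pos: [0.5644, -0.3383, 0.2514]
tcp_rot: [-2.322, 2.113, -0.002]
ft_force: [0.4, -0.8, -1.0]
grip_width: 0.06
grasp_force: 0.0
t 36.53 tcp [ 0.5644 -0.3383  0.2514] x [ 0.09 -1.   -0.  ] y [-1.   -0.09 -0.  ] z [ 0.002  0.    -1.   ] F [ 0.4 -0.8 -1. ] w 0.06 j6 [-0.67  0.45  0.36  1.48  0.   -2.33]
wrist tab 371 ((558.9639892578125, -292.87237548828125), (15.133602142333984, 23.326295852661133), 5.350008964538574) 125.85087046190826
roof 0.1586 1133
bar nan 0
top tab 37 ((558.8796997070312, -292.1414489746094), (13.509925842285156, 23.882408142089844), 0.09785302728414536) 125.11538142133176
roof 0.1595 1110
bar 0.1924310614576863 81
side tab 0 None None
roof 0.1606 459
bar 0.19203272457432385 91
  return _methods._mean(a, axis=axis, dtype=dtype,
  ret = ret.dtype.type(ret / rcount)
```

View pics/f_side.png

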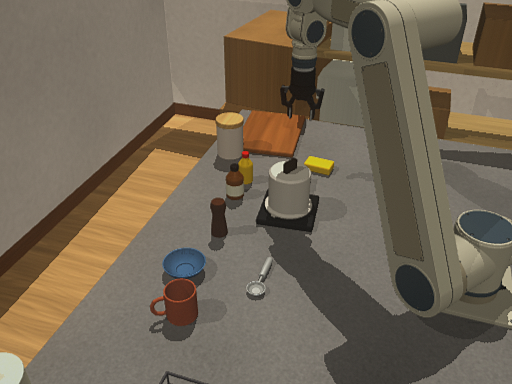

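The side view shows the cover home at (290,190), nothing else disturbed and no cup left out. The lock tab is 125 mm from the plate's centre, at its end stop.

```bash
python3 -c "
from workcell import ctrl, vision, ticket
print(ticket.close_job())"
```

```text
the job is handed in; nothing more can be done
None
```

I handed the job in: the three cups (no fourth was out) are nested mid-plate, the cover is turned home on its seat and the lock is at its end stop; the hand-in gave no verdict.

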